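# Pack the bike bits and match the screw lids

### The arm

A 6-joint arm with a two-finger parallel gripper is mounted at the origin on the work surface. World frame = base frame: x ahead of the robot, y to its left, z up, the work surface at z = 0. Lengths are in m, angles in degrees, forces in N, time in s.
With the tool pointing down it reaches from about 0.4 to 0.825 m from the base axis. Payload 7 kg.
Tool frame: the origin (TCP) lies between the finger pads; the fingertips stand 19 mm ahead of it and the grasp point (between the pads) is the TCP (r.finger_overhang is the distance from the TCP to the fingertips, in m); z points along the fingers, y is the direction in which the jaws open and shut (so a half turn about z gives the same grasp; the last joint's range is limited). The gripper opens to 88 mm and grips with 3 to 60 N. Pads are 19 mm wide; open, the fingers measure 130 mm over their backs; the gripper's body (78 mm by 193 mm) begins 47 mm behind the grasp point.
Start: joints at [-49.211, 20.546, 0.682, 0, -70.136, -16.507], TCP at [0.278, -0.615, 0.246] pointing down, gripper open.
Joint ranges: [-176.03, 176.03], [-82.01, 121.73], [-58.28, 71.71], [-173.87, 95.51], [-174.79, -0.11], [-173.66, 173.66]. Speed limits (degrees/s): [136.94, 136.94, 172.46, 180, 180, 180].

### API

Orientations are given as [roll, pitch, yaw] about the fixed x, y, z axes, in that order (R = Rz(yaw) Ry(pitch) Rx(roll)).
In Python, from plant import r, optics gives the robot as it stands. The module is installed in compiled form; this text tells all that it offers.
- The arm moves only by the tool step_arm, never from a script. Its argument "increments" is a list of rows, each an object of numbers: "tx", "ty", "tz": the shift along the world's x, y, z in mm; "ax", "ay", "az": the turn, a rotation vector about the world's x, y, z in degrees; "claw": the gripper command: -1 is shut, 1 is fully open, values between are in proportion. In form: [{"tx": .., "ty": .., "tz": .., "ax": .., "ay": .., "az": .., "claw": ..}, ...]. A call has 1 to 12 rows; each row shifts and turns the commanded pose from where the row before left it; what a row does not reach is not made up. A row lasts 1/10 s, in which the tool goes at most 50 mm and 8.59 degrees, less where a joint would pass 70% of its speed; a pose out of reach is approached as far as the arm can. A call with a gripper value outside its range is refused whole. The fingers move at their own pace and stop on an object; "newtons" is the grip in N (left out, the last holds). Time passes only in rows, so rows that do not move let the fingers close. It gives the time, the measured TCP pose, the force and the opening at its end, in the units of the state.
- r.get_state(): the state, without advancing time (a new reading comes with each control period).
- optics.capture(name): name is "scene" or "side" or "wrist"; returns a dict with "image" (420x560x3 uint8, blue, green, red), "depth" (420x560 float32, m along the optical axis (not along the pixel's ray), 0 where there is no reading), "fx", "fy", "cx", "cy" (pixels), "distortion" ([k1, k2, p1, p2, k3] as OpenCV has them; the pictures are not rectified), "R" (3x3) and "t" (3): a world point X has camera coordinates R X + t. Camera axes: x right, y down, z forward; pixel columns grow to the right and rows downward; lengths in m; the calibration is good to about 2 mm. A picture is of the moment at which its call begins.
- r.close_job(): hands the job in, once; it reports no verdict.
The state is a dict: "time_s": time; "joints": joint angles; "qd": joint speeds; "joint_torque": joint torques, N m; "tcp_pos": TCP position; "eef_rot": TCP orientation; "contact_force": force on the tool from outside, world axes, zero at the start; "moment": the same for the moment, N m; "gripper_width": finger opening in m.
Only numpy, scipy, OpenCV 4.12 (cv2) and the standard library are available. Lean on these libraries where they do the work, as an engineer would, in place of code of your own. Each camera call takes 0.05 s, during which the arm holds its last target. There are 200 camera calls.

### The job

Pack all the small bike parts lying in front of the rack (whichever are there of the green light, chrome seat clamp, blue spoke wrench and pad carton) into the two open canisters, then close both canisters: try the loose lids until each canister has the one that threads on, and screw it fully home. Also lay the straightedge flat on the shelf, flush against the front edge of the rack's board; the lid that fits neither canister stays on the shelf, and the orange multitool is left where it is.

Things in the scene. Friction and masses are not known exactly. Their poses are not given: they have to be found in the camera images.
- rack: fixed plywood board, 18 mm thick, x = -105 (front edge, facing the robot) to +85 mm, 320 mm wide (y), with two fixed steel canisters at y = +85 and -85 mm. Origin on the shelf midway between them, z up, x away from the robot. Canister 116 mm across up to 98 mm above the shelf, then a threaded neck 106 mm across, mouth 86 mm clear, 100 mm deep.
- mouth_l (a point): mouth of the +y canister, at rim height (123 mm above the shelf), axes as the rack's. To screw a lid on, lower it over the neck with its +x (pointer) along the rack's +x, within 8 degrees (black rib on the canister; 3 mm play round the threads). The right lid drops until its origin is 13 mm below the rim; a wrong one cannot enter at any angle and stays with its origin 0 to 5 mm below.
- mouth_r (a point): the same for the -y canister. Once dropped in, the right lid, turned clockwise seen from above, goes down 6 mm more in about 60 degrees of turn, until its disc lies on the rim and its origin is 19 mm below the rim: fully home (a stop lies at about 68 degrees). It comes off by turning back.
- front_edge (a point): middle of the lower front edge of the rack's board, on the shelf; axes as the rack's: the edge runs along y, the free shelf is at -x. The canisters start 47 mm behind this edge. Their two necks take different lids, and which is left or right changes from start to start.
- lid_a: one of three steel screw lids, alike outside, with different thread pins inside the skirt: found by trying. 118 mm across, lies skirt down. Origin at the centre of the skirt's lower edge, z up; disc top at z = 24 mm; on it a black grip bar 80 mm long along x, 16 mm thick, from z = 24 to 54 mm. A small black pointer on the disc at one end of the bar marks +x. About 160 g.
- lid_b: one of three steel screw lids, alike outside, with different thread pins inside the skirt: found by trying. 118 mm across, lies skirt down. Origin at the centre of the skirt's lower edge, z up; disc top at z = 24 mm; on it a black grip bar 80 mm long along x, 16 mm thick, from z = 24 to 54 mm. A small black pointer on the disc at one end of the bar marks +x. About 160 g.
- lid_c: one of three steel screw lids, alike outside, with different thread pins inside the skirt: found by trying. 118 mm across, lies skirt down. Origin at the centre of the skirt's lower edge, z up; disc top at z = 24 mm; on it a black grip bar 80 mm long along x, 16 mm thick, from z = 24 to 54 mm. A small black pointer on the disc at one end of the bar marks +x. About 160 g.
- light: a small part to be packed, lying flat; origin at the centre of its underside, x along its length, z up. Green silicone bicycle light, 60 x 32 x 26 mm high, 50 g (may be absent)
- clamp: a small part to be packed, lying flat; origin at the centre of its underside, x along its length, z up. Chrome seat clamp: a ring 38 mm across and 24 mm high, its centre at x = -12 mm, and a block 36 x 20 x 22 mm with its centre at x = +20 mm; grip the block across y. 70 g (may be absent)
- wrench: a small part to be packed, lying flat; origin at the centre of its underside, x along its length, z up. Blue spoke wrench, 62 x 26 x 18 mm high, 60 g (may be absent)
- pads: a small part to be packed, lying flat; origin at the centre of its underside, x along its length, z up. Cardboard carton of brake pads, 60 x 36 x 26 mm high, 60 g (may be absent)
- straightedge: aluminium straightedge, 180 mm long (x), 32 mm wide (y), 8 mm thick, lying flat, with a black grip rib 100 mm long, 14 mm wide along its middle, from 8 to 46 mm above its underside. Origin at the centre of its underside, z up. 220 g; both long edges are alike.
- multitool: orange folding multitool, 90 x 34 x 20 mm, a bystander on the left; origin at the centre of its underside
There are look-alikes about, which are no part of the job. There is more than one size of the light; the one meant has the size given above. Leave any yellow look-alike of the clamp alone.

How it is judged:
By the outcome, as a careful person would: the job done as asked, in the order asked, and still so for the second after the job is handed in, with the robot touching nothing.
Of light, clamp, wrench, pads only 2 to 4 are there at a start; the rules pass over those that are not, and their reading is None.
At some moment in a run one of straightedge, light, clamp, wrench, pads may be knocked a few centimetres aside while the robot is not near it.
It also fails if it takes over 210 s, if anything falls off the work surface, if the arm or the gripper's body presses on something with over 40 N, if the wrist force passes 120 N, or if a joint passes its speed limit or range.

## Working session

There is one attempt and no reset: what is moved stays moved. The work goes in short steps, Python scripts to look and compute and a tool call to move; the robot and the scene stay as the last step left them, time stands still between calls to the robot, and variables do not carry over. Pictures are saved under pics/ and viewed, about 12 in all and at most 16, crops included, and the job is handed in when it is done.

Besides the shell and the picture viewer there is one more tool, called after "Request:" as a command line: name --argument value ..., lists and objects as JSON in quotes. step_arm: Moves the arm, as the interface text tells. Its arguments: {"type":"object","properties":{"increments":{"type":"array","items":{"type":"object","properties":{"tx":{"type":"number"},"ty":{"type":"number"},"tz":{"type":"number"},"ax":{"type":"number"},"ay":{"type":"number"},"az":{"type":"number"},"claw":{"type":"number"}}}},"newtons":{"type":"number"}},"required":["increments"]}

```bash
mkdir -p pics
cat > h.py <<'E'
import numpy as np, cv2
from plant import r, optics
def cap(n):
    c=optics.capture(n); np.savez('%s.npz'%n,**{k:np.array(v) for k,v in c.items()}); return c
def load(n): return dict(np.load('%s.npz'%n))
def ray(c,u,v):
    K=np.array([[c['fx'],0,c['cx']],[0,c['fy'],c['cy']],[0,0,1]],float)
    p=cv2.undistortPoints(np.array([[[u,v]]],float),K,np.array(c['distortion'],float))[0,0]
    return np.array([p[0],p[1],1.])
def at_z(c,u,v,z):
    R=np.array(c['R']);t=np.array(c['t']);d=R.T@ray(c,u,v);o=-R.T@t
    return o+d*(z-o[2])/d[2]
def at_d(c,u,v):
    d=float(np.array(c['depth'])[int(v),int(u)]);return np.array(c['R']).T@(ray(c,u,v)*d-np.array(c['t']))
def cloud(c):
    K=np.array([[c['fx'],0,c['cx']],[0,c['fy'],c['cy']],[0,0,1]],float)
    D=np.array(c['depth']);h,w=D.shape
    g=np.stack(np.meshgrid(np.arange(w),np.arange(h)),-1).reshape(-1,1,2).astype(float)
    p=cv2.undistortPoints(g,K,np.array(c['distortion'],float))[:,0]
    P=np.c_[p,np.ones(len(p))]*D.reshape(-1,1)
    X=(P-np.array(c['t']))@np.array(c['R']); X[D.reshape(-1)==0]=np.nan
    return X.reshape(h,w,3)
E
python3 - <<'E'
from h import *
a=cap('scene');b=cap('side');w=cap('wrist')
for n,c in(('scene',a),('side',b),('wrist',w)):
    print(n,(-np.array(c['R']).T@np.array(c['t'])).round(3),np.array(c['R'])[2].round(2),c['fx'])
cv2.imwrite('pics/1.png',cv2.resize(a['image'],(800,600),interpolation=cv2.INTER_CUBIC))
cv2.imwrite('pics/2.png',cv2.resize(b['image'],(800,600),interpolation=cv2.INTER_CUBIC))
print(r.get_state(),r.finger_overhang)
E
```

```text
scene [1.133 0.05  0.81 ] [-0.71 -0.   -0.71] 429.5737130495373
side [-0.216  0.854  0.973] [ 0.49 -0.59 -0.64] 517.2232469880895
wrist [ 0.21  -0.646  0.384] [ 0.25  0.11 -0.96] 344.44445825239427
{'time_s': 0.15, 'joints': array([-4.92111874e+01,  2.05829304e+01,  6.45622415e-01, -1.33482000e-02,
       -7.01343259e+01, -1.65085636e+01]), 'qd': array([ 0.03301384, -0.22866475,  0.20632157,  0.12520274,  0.09752531,
        0.0360698 ]), 'joint_torque': array([-9.59678050e-05, -5.83276176e+01,  2.93292296e+01,  7.00111896e+00,
        8.85341142e-03, -9.65358959e-05]), 'tcp_pos': array([ 0.27741345, -0.61499168,  0.24482996]), 'eef_rot': array([ 1.79927753e+02, -8.32461622e-03, -1.55724290e+02]), 'contact_force': array([-0.07638165,  0.12330061,  0.38202603]), 'moment': array([-0.03054004, -0.01115943,  0.01724137]), 'gripper_width': 0.08726729382119225} 0.019
```

View pics/1.png

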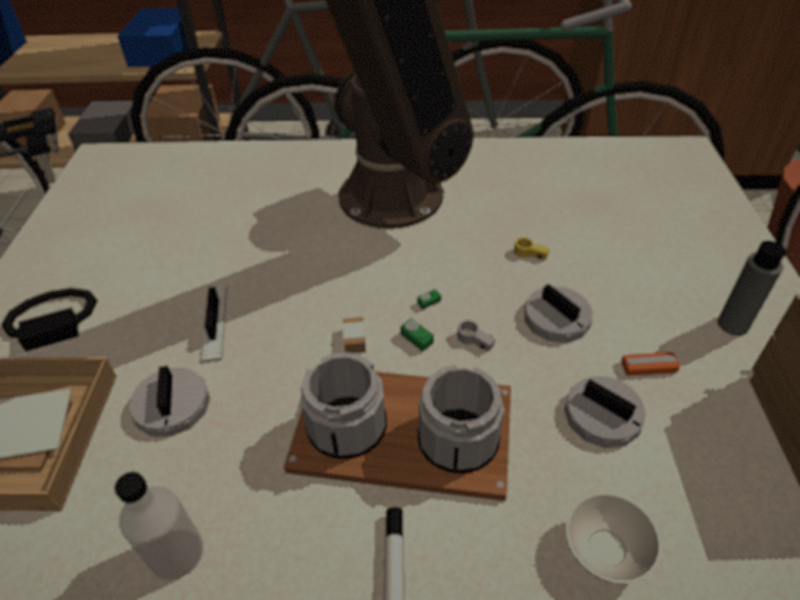

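View pics/2.png

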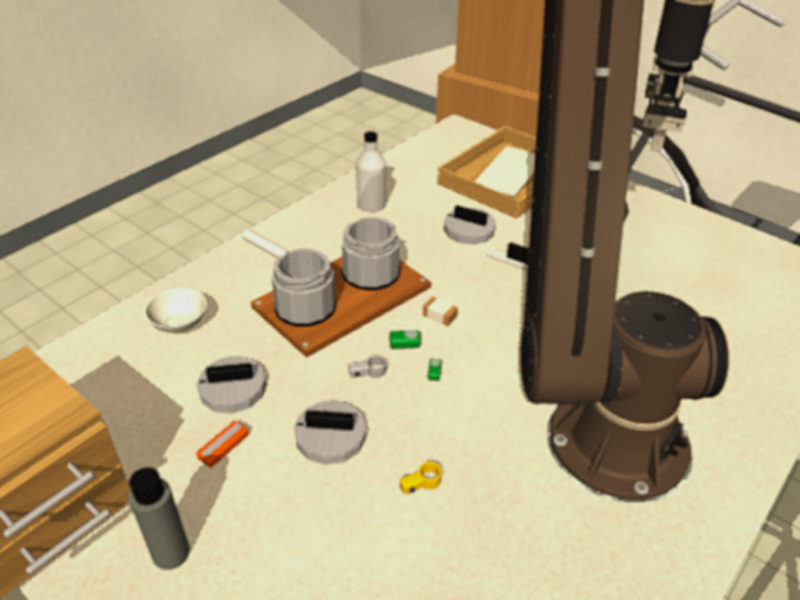

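The scene view shows the robot side at the top and +y to the right.
- **Greens:** large one at (417,333), small one at (429,298). I take the large one as the light and will confirm by size.
- **Clamps:** chrome at (475,335); yellow at (530,248) is a look-alike.
- **Other parts:** pads carton at (353,333), straightedge at (213,322). I see no wrench.
- **Lids:** (168,400), (558,312) and (605,410).

Next I'll measure them.

Run:
```python
from h import *
out=[]
for n in('scene','side'):
    c=load(n);X=cloud(c);z=X[...,2]
    print(n,'table z',np.nanmedian(z[(abs(z)<.02)]).round(4))
    m=((z>.010)&(z<.2)&(X[...,0]>.3)&(X[...,0]<1.0)&(abs(X[...,1])<.6)).astype(np.uint8)
    k,l,st,_=cv2.connectedComponentsWithStats(m,connectivity=4)
    for i in range(1,k):
        if st[i,4]<25: continue
        P=X[l==i];top=np.nanpercentile(P[:,2],97);T=P[P[:,2]>top-.006]
        (cx,cy),(w,h),a=cv2.minAreaRect((T[:,:2]*1000).astype(np.float32))
        bc,bs,ba=cv2.minAreaRect((P[:,:2]*1000).astype(np.float32))
        u=np.argwhere(l==i).mean(0)[::-1]/.7
        print((u).astype(int),st[i,4],'top',int(top*1000),'toprect',(int(cx),int(cy)),(int(w),int(h)),int(a),'all',np.int32(bc),np.int32(bs),int(ba),c['image'][l==i].mean(0).astype(int))
a=load('scene')['image'];
cv2.imwrite('pics/3.png',cv2.resize(a[180:330,80:460],(800,316),interpolation=cv2.INTER_CUBIC))
```

```text
scene table z 0.001
[739 289] 592 top 171 toprect (398, 598) (18, 2) 0 all [402 594] [40 11] 0 [32 36 38]
[558 311] 1437 top 56 toprect (377, 304) (80, 17) 34 all [377 305] [117 120] 50 [72 77 82]
[212 313] 329 top 49 toprect (383, -308) (101, 14) 8 all [ 368 -312] [132  25] 6 [29 32 35]
[ 68 316] 650 top 33 toprect (398, -582) (54, 53) 21 all [ 369 -571] [ 57 130] 89 [19 22 24]
[428 296] 141 top 24 toprect (335, 74) (24, 44) 31 all [337  75] [25 44] 37 [63 92 66]
[783 382] 1794 top 168 toprect (534, 598) (3, 32) 89 all [610 597] [185   4] 0 [22 35 47]
[401 423] 12650 top 124 toprect (620, 28) (277, 106) 80 all [555  37] [321 305] 81 [55 67 82]
[416 332] 308 top 32 toprect (426, 51) (53, 30) 48 all [426  52] [61 31] 44 [57 86 58]
[475 333] 290 top 27 toprect (427, 155) (68, 38) 64 all [428 154] [68 38] 61 [84 91 97]
[650 361] 523 top 23 toprect (493, 439) (34, 90) 5 all [492 439] [37 91] 4 [ 58  79 121]
[ 64 425] 2431 top 51 toprect (620, -523) (242, 149) 0 all [ 621 -522] [243 150] 0 [42 64 84]
[168 399] 2001 top 55 toprect (560, -341) (81, 17) 13 all [ 560 -340] [120 118] 30 [85 91
[... 1174 characters left out ...]
toprect (424, 54) (55, 32) 46 all [424  53] [57 36] 40 [ 67 149  61]
[367 365] 252 top 26 toprect (424, 156) (67, 39) 66 all [428 155] [68 40] 56 [138 155 165]
[230 382] 1429 top 55 toprect (586, 344) (77, 19) 48 all [586 344] [119 119] 0 [112 125 133]
[434 367] 116 top 24 toprect (334, 77) (21, 40) 32 all [335  77] [21 47] 27 [ 75 152  74]
[329 430] 1683 top 55 toprect (377, 307) (79, 19) 34 all [375 306] [118 118] 16 [116 128 137]
[221 441] 513 top 25 toprect (494, 441) (35, 89) 7 all [494 440] [38 91] 4 [ 60 111 201]
[166 485] 27 top 153 toprect (394, 596) (5, 18) 67 all [393 596] [ 5 21] 75 [ 80 100 103]
[183 530] 32 top 92 toprect (382, 598) (1, 0) 22 all [384 596] [ 1 12] 55 [67 86 96]
```

View pics/3.png

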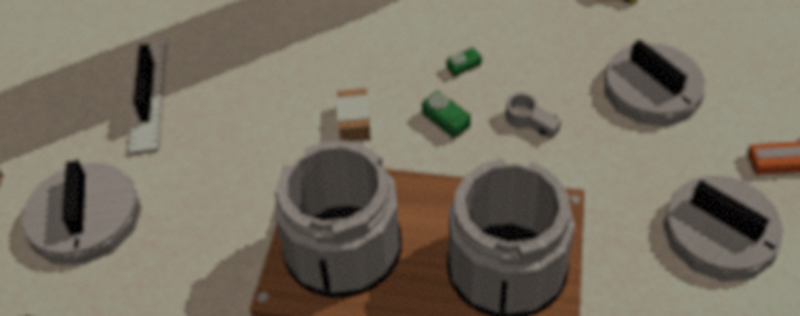

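Confirmed: the big green part measures about 60x31 mm and the other about 44x24 mm, so the light is the one at (426,52) mm. The chrome clamp and the carton are there and there's no wrench. Each lid's pointer is at its +x end. Next I'll fit the rack pose from the rims while moving toward the first part.

```bash
cat > rack.py <<'E'
from h import *
from scipy.optimize import minimize
def rims(names,z0=.118,z1=.128):
    for n in names:
        c=load(n);P=cloud(c).reshape(-1,3)
        for g in((635,112),(606,-56)):
            g=np.array(g)/1000
            T=P[(P[:,2]>z0)&(P[:,2]<z1)&(np.hypot(*(P[:,:2]-g).T)<.075)]
            f=lambda p:np.mean(np.minimum(np.maximum(abs(np.hypot(*(T[:,:2]-p).T)-.048)-.003,0),.012))
            s=minimize(f,g,method='Nelder-Mead',options=dict(initial_simplex=[g,g+[.01,0],g+[0,.01]]))
            print(n,len(T),(s.x*1000).round(1),round(s.fun*1000,2),'z',(np.median(T[:,2])*1000).round(1))
if __name__=='__main__': rims(['scene','side'])
E
python3 rack.py
python3 - <<'E'
from h import *
c=load('side')
# part yaw by PCA on all points
for n in('scene','side'):
    c=load(n);P=cloud(c).reshape(-1,3)
    for nm,g in dict(light=(426,52),clamp=(428,155),pads=(423,-55)).items():
        T=P[(P[:,2]>.012)&(P[:,2]<.05)&(np.hypot(*(P[:,:2]-np.array(g)/1000).T)<.05)][:,:2]
        if len(T)<30: continue
        w,v=np.linalg.eigh(np.cov(T.T));d=v[:,1]*np.sign(v[0,1])
        print(n,nm,len(T),(T.mean(0)*1000).round(1),np.degrees(np.arctan2(d[1],d[0])).round(1))
E
```

```text
scene 735 [633.8 112.2] 0.6 z 123.1
scene 680 [609.1 -55.6] 0.71 z 123.3
side 327 [632.1 113.3] 0.89 z 122.8
side 281 [606.6 -54.6] 1.16 z 122.6
scene light 297 [431.5  52.3] 49.0
scene clamp 270 [431.  152.8] 46.3
scene pads 340 [430.7 -55.9] 5.6
side light 243 [422.   57.7] 44.1
side clamp 234 [427.6 155.9] 56.2
side pads 281 [421.9 -51.6] 10.0
```

Request:
step_arm --increments '[{"ty": 40, "tz": 10, "az": -8}, {"ty": 45, "az": -8}, {"ty": 45, "az": -8}, {"ty": 45, "tx": 10, "az": -8}, {"ty": 45, "tx": 10, "az": -8}, {"ty": 45, "tx": 10, "az": -8}, {"ty": 45, "tx": 10, "az": -8}, {"ty": 45, "tx": 10, "az": -8}, {"ty": 45, "tx": 10, "az": -8}, {"ty": 40, "tx": 10, "az": -8}, {"ty": 40, "tx": 10, "az": -8}, {"ty": 40, "tx": 10, "az": -8}]'

```text
$.increments[0]: bad value
```

Request:
step_arm --increments '[{"tx": 0, "ty": 40, "tz": 10, "ax": 0, "ay": 0, "az": -8, "claw": 1}, {"tx": 10, "ty": 45, "tz": 0, "ax": 0, "ay": 0, "az": -8, "claw": 1}]'

```text
time_s: 0.35
tcp_pos: [0.2869, -0.5304, 0.2552]
eef_rot: [180.0, -0.1, -172.2]
contact_force: [1.1, 0.2, 1.0]
gripper_width: 0.0874
```

Request:
step_arm --increments '[{"tx": 13, "ty": 47, "tz": 0, "ax": 0, "ay": 0, "az": 0, "claw": 1}, {"tx": 13, "ty": 47, "tz": 0, "ax": 0, "ay": 0, "az": 0, "claw": 1}, {"tx": 13, "ty": 47, "tz": 0, "ax": 0, "ay": 0, "az": 0, "claw": 1}, {"tx": 13, "ty": 47, "tz": 0, "ax": 0, "ay": 0, "az": 0, "claw": 1}, {"tx": 13, "ty": 47, "tz": 0, "ax": 0, "ay": 0, "az": 0, "claw": 1}, {"tx": 13, "ty": 47, "tz": 0, "ax": 0, "ay": 0, "az": 0, "claw": 1}, {"tx": 13, "ty": 47, "tz": 0, "ax": 0, "ay": 0, "az": 0, "claw": 1}, {"tx": 13, "ty": 47, "tz": 0, "ax": 0, "ay": 0, "az": 0, "claw": 1}, {"tx": 13, "ty": 47, "tz": 0, "ax": 0, "ay": 0, "az": 0, "claw": 1}, {"tx": 13, "ty": 47, "tz": 0, "ax": 0, "ay": 0, "az": 0, "claw": 1}, {"tx": 0, "ty": 0, "tz": 0, "ax": 0, "ay": 0, "az": 0, "claw": 1}, {"tx": 0, "ty": 0, "tz": 0, "ax": 0, "ay": 0, "az": 0, "claw": 1}]'

```text
time_s: 1.55
tcp_pos: [0.4176, -0.0591, 0.2555]
eef_rot: [180.0, -0.0, -171.5]
contact_force: [-0.6, 0.3, 0.2]
gripper_width: 0.0874
```

```bash
cat > part.py <<'E'
from h import *
import sys
def st():
    s=r.get_state();print('t',s['time_s'],'tcp',(s['tcp_pos']*1000).round(1),'rot',s['eef_rot'].round(1),'j',s['joints'].round(1),'F',s['contact_force'].round(1),'w',round(s['gripper_width']*1000,1));return s
def comps(n,zlo=.010,zhi=.1,xr=(.25,.56),yr=(-.45,.45),mina=60):
    c=cap(n);X=cloud(c);z=X[...,2]
    m=((z>zlo)&(z<zhi)&(X[...,0]>xr[0])&(X[...,0]<xr[1])&(X[...,1]>yr[0])&(X[...,1]<yr[1])).astype(np.uint8)
    k,l,s,_=cv2.connectedComponentsWithStats(m,connectivity=4)
    for i in range(1,k):
        if s[i,4]<mina: continue
        P=X[l==i];top=np.percentile(P[:,2],95);T=P[P[:,2]>top-.006]
        o=[]
        for Q in(T,P):
            b=cv2.minAreaRect((Q[:,:2]*1000).astype(np.float32));(w,h),a=b[1],b[2]
            if h>w:w,h,a=h,w,a-90
            o.append('c(%.0f,%.0f) %.0fx%.0f yaw %.0f'%(*b[0],w,h,a))
        print(n,s[i,4],'px',np.argwhere(l==i).mean(0)[::-1].astype(int),'top %.0f'%(top*1000),o[0],'| all',o[1],c['image'][l==i].mean(0).astype(int))
    return c
E
python3 - <<'E'
from part import *
st();c=comps('wrist')
cv2.imwrite('pics/4.png',c['image'])
E
```

```text
t 1.55 tcp [417.6 -59.1 255.5] rot [ 180.    -0.  -171.5] j [  19.    -4.8  -28.1   -0.   -66.7 -100.5] F [-0.6  0.3  0.2] w 87.4
wrist 3272 px [ 45 115] top 47 c(382,-309) 99x17 yaw 9 | all c(381,-309) 101x17 yaw 9 [12 13 13]
wrist 935 px [412 127] top 23 c(336,75) 44x23 yaw -58 | all c(336,76) 44x24 yaw -59 [55 87 52]
wrist 1120 px [551 202] top 25 c(396,258) 85x18 yaw 21 | all c(393,258) 91x22 yaw 17 [62 68 71]
wrist 1856 px [280 191] top 28 c(426,-55) 61x37 yaw 6 | all c(426,-55) 61x37 yaw 6 [ 98 115 125]
wrist 1510 px [374 204] top 30 c(426,53) 58x29 yaw 44 | all c(426,53) 60x32 yaw 44 [54 86 52]
wrist 1203 px [457 220] top 26 c(432,152) 68x37 yaw 41 | all c(431,153) 68x37 yaw 45 [74 81 85]
wrist 1901 px [ 32 233] top 42 c(522,-346) 17x8 yaw 65 | all c(518,-331) 87x34 yaw 89 [67 73 76]
wrist 3989 px [270 268] top 20 c(535,-30) 179x57 yaw 82 | all c(535,-30) 179x57 yaw 82 [38 63 98]
wrist 1290 px [263 327] top 99 c(554,-55) 63x11 yaw -90 | all c(554,-54) 66x12 yaw -90 [69 75 79]
```

View pics/4.png

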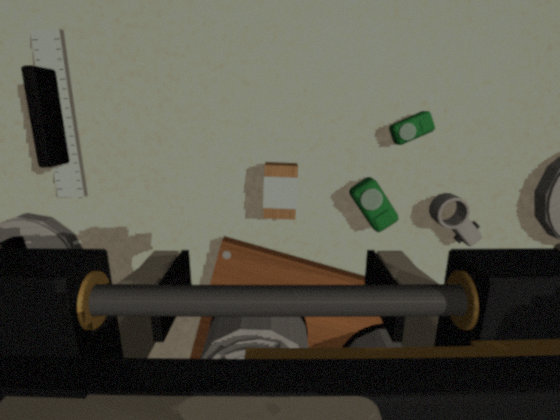

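The wrist view shows the carton at (280,191), the big light at (374,204), the small look-alike at (412,127), the clamp with its block lower right at (457,220), and the straightedge at (50,115). I'll grasp the carton first.

Request:
step_arm --increments '[{"tx": 4, "ty": 2, "tz": -45, "ax": 0, "ay": 0, "az": -2.5, "claw": 1}, {"tx": 4, "ty": 2, "tz": -45, "ax": 0, "ay": 0, "az": 0, "claw": 1}, {"tx": 0, "ty": 0, "tz": -45, "ax": 0, "ay": 0, "az": 0, "claw": 1}, {"tx": 0, "ty": 0, "tz": -45, "ax": 0, "ay": 0, "az": 0, "claw": 1}, {"tx": 0, "ty": 0, "tz": -30, "ax": 0, "ay": 0, "az": 0, "claw": 1}, {"tx": 0, "ty": 0, "tz": -22, "ax": 0, "ay": 0, "az": 0, "claw": 1}, {"tx": 0, "ty": 0, "tz": 0, "ax": 0, "ay": 0, "az": 0, "claw": -1}, {"tx": 0, "ty": 0, "tz": 0, "ax": 0, "ay": 0, "az": 0, "claw": -1}, {"tx": 0, "ty": 0, "tz": 0, "ax": 0, "ay": 0, "az": 0, "claw": -1}, {"tx": 0, "ty": 0, "tz": 0, "ax": 0, "ay": 0, "az": 0, "claw": -1}, {"tx": 0, "ty": 0, "tz": 0, "ax": 0, "ay": 0, "az": 0, "claw": -1}]' --newtons 20

```text
time_s: 2.7
tcp_pos: [0.4261, -0.0562, 0.0245]
eef_rot: [180.0, 0.1, -174.2]
contact_force: [0.0, -0.1, -0.1]
gripper_width: 0.0532
```

Request:
step_arm --increments '[{"tx": 0, "ty": 0, "tz": 0, "ax": 0, "ay": 0, "az": 0, "claw": -1}, {"tx": 0, "ty": 0, "tz": 0, "ax": 0, "ay": 0, "az": 0, "claw": -1}, {"tx": 0, "ty": 0, "tz": 0, "ax": 0, "ay": 0, "az": 0, "claw": -1}, {"tx": 0, "ty": 0, "tz": 30, "ax": 0, "ay": 0, "az": 0, "claw": -1}, {"tx": 0, "ty": 0, "tz": 40, "ax": 0, "ay": 0, "az": 0, "claw": -1}, {"tx": 0, "ty": 0, "tz": 40, "ax": 0, "ay": 0, "az": 0, "claw": -1}, {"tx": 0, "ty": 0, "tz": 40, "ax": 0, "ay": 0, "az": 0, "claw": -1}, {"tx": 40, "ty": 0, "tz": 0, "ax": 0, "ay": 0, "az": 0, "claw": -1}, {"tx": 40, "ty": 0, "tz": 0, "ax": 0, "ay": 0, "az": 0, "claw": -1}, {"tx": 40, "ty": 0, "tz": 0, "ax": 0, "ay": 0, "az": 0, "claw": -1}, {"tx": 40, "ty": 1, "tz": 0, "ax": 0, "ay": 0, "az": 0, "claw": -1}, {"tx": 22, "ty": 0, "tz": 0, "ax": 0, "ay": 0, "az": 0, "claw": -1}]'

```text
time_s: 3.9
tcp_pos: [0.61, -0.0552, 0.1727]
eef_rot: [-180.0, -0.0, -174.2]
contact_force: [-1.7, -0.8, -0.2]
gripper_width: 0.036
```

Request:
step_arm --increments '[{"tx": 0, "ty": 0, "tz": -15, "ax": 0, "ay": 0, "az": 0, "claw": -1}, {"tx": 0, "ty": 0, "tz": -12, "ax": 0, "ay": 0, "az": 0, "claw": -1}, {"tx": 0, "ty": 0, "tz": 0, "ax": 0, "ay": 0, "az": 0, "claw": -1}]'

```text
time_s: 4.2
tcp_pos: [0.6056, -0.0554, 0.144]
eef_rot: [180.0, -0.3, -174.2]
contact_force: [-0.5, -0.7, -0.1]
gripper_width: 0.0358
```

Run:
```python
from part import *
from rack import rims
st();cap('wrist');cap('scene');rims(['wrist']);
```

```text
t 4.2 tcp [605.6 -55.4 144. ] rot [ 180.    -0.3 -174.2] j [ 13.1  19.2 -15.5  -0.  -55.6 -97.3] F [-0.5 -0.7 -0.1] w 35.8
wrist 760 [629.7 113.4] 0.42 z 122.2
wrist 5310 [608.7 -55.2] 1.03 z 122.8
```

Request:
step_arm --increments '[{"tx": 2, "ty": 0, "tz": 2, "ax": 0, "ay": 0, "az": 0, "claw": -1}, {"tx": 0, "ty": 0, "tz": 0, "ax": 0, "ay": 0, "az": 0, "claw": 1}, {"tx": 0, "ty": 0, "tz": 0, "ax": 0, "ay": 0, "az": 0, "claw": 1}, {"tx": 0, "ty": 0, "tz": 0, "ax": 0, "ay": 0, "az": 0, "claw": 1}, {"tx": 0, "ty": 0, "tz": 20, "ax": 0, "ay": 0, "az": 0, "claw": 1}, {"tx": -30, "ty": 20, "tz": 35, "ax": 0, "ay": 0, "az": 8, "claw": 1}, {"tx": -40, "ty": 20, "tz": 20, "ax": 0, "ay": 0, "az": 8, "claw": 1}, {"tx": -40, "ty": 20, "tz": 0, "ax": 0, "ay": 0, "az": 8, "claw": 1}, {"tx": -40, "ty": 20, "tz": 0, "ax": 0, "ay": 0, "az": 8, "claw": 1}, {"tx": -32, "ty": 28, "tz": 0, "ax": 0, "ay": 0, "az": 6, "claw": 1}, {"tx": 0, "ty": 0, "tz": 0, "ax": 0, "ay": 0, "az": 0, "claw": 1}]'

```text
time_s: 5.4
tcp_pos: [0.4247, 0.0544, 0.2242]
eef_rot: [180.0, 0.1, -135.8]
contact_force: [1.1, 0.7, 1.1]
gripper_width: 0.0875
```

Run:
```python
from part import *
st();comps('wrist');comps('scene',xr=(.3,.5),yr=(-.2,.25));c=load('scene')
X=cloud(c);P=X.reshape(-1,3)
for g in((.633,.1127),(.608,-.055)):
    T=P[(np.hypot(*(P[:,:2]-g).T)<.04)&(P[:,2]<.11)];print(len(T),np.percentile(T[:,2],[5,50,95]).round(3))
```

```text
t 5.4 tcp [424.7  54.4 224.2] rot [ 1.800e+02  1.000e-01 -1.358e+02] j [ 33.9  -2.6 -30.5  -0.1 -62.  -79.7] F [1.1 0.7 1.1] w 87.5
wrist 12825 px [132 207] top 95 c(554,-58) 56x11 yaw -90 | all c(538,-7) 228x67 yaw 84 [46 66 92]
wrist 1071 px [355 140] top 23 c(336,77) 44x23 yaw -58 | all c(336,77) 45x24 yaw -57 [64 98 62]
wrist 1813 px [275 188] top 30 c(426,53) 57x29 yaw 45 | all c(427,53) 61x31 yaw 45 [62 97 59]
wrist 1218 px [340 255] top 26 c(431,153) 67x38 yaw 47 | all c(430,153) 67x38 yaw 47 [86 94 98]
wrist 197 px [438 274] top 25 c(370,249) 15x11 yaw 35 | all c(367,252) 22x11 yaw -2 [63 69 72]
wrist 920 px [274 330] top 20 c(547,167) 72x26 yaw -90 | all c(547,167) 72x26 yaw -90 [ 45  72 108]
scene 146 px [299 207] top 25 c(337,76) 43x22 yaw -51 | all c(337,74) 44x25 yaw -55 [64 93 67]
scene 314 px [291 233] top 31 c(428,52) 58x30 yaw 44 | all c(426,53) 60x34 yaw 45 [58 88 59]
scene 285 px [332 233] top 27 c(428,154) 68x39 yaw 57 | all c(429,154) 68x39 yaw 53 [86 93 99]
117 [0.025 0.027 0.03 ]
96 [0.047 0.049 0.051]
```

Request:
step_arm --increments '[{"tx": 2, "ty": -1, "tz": -45, "ax": 0, "ay": 0, "az": 0, "claw": 1}, {"tx": 0, "ty": 0, "tz": -45, "ax": 0, "ay": 0, "az": 0, "claw": 1}, {"tx": 0, "ty": 0, "tz": -45, "ax": 0, "ay": 0, "az": 0, "claw": 1}, {"tx": 0, "ty": 0, "tz": -40, "ax": 0, "ay": 0, "az": 0, "claw": 1}, {"tx": 0, "ty": 0, "tz": -25, "ax": 0, "ay": 0, "az": 0, "claw": 1}, {"tx": 0, "ty": 0, "tz": 0, "ax": 0, "ay": 0, "az": 0, "claw": -1}, {"tx": 0, "ty": 0, "tz": 0, "ax": 0, "ay": 0, "az": 0, "claw": -1}, {"tx": 0, "ty": 0, "tz": 0, "ax": 0, "ay": 0, "az": 0, "claw": -1}, {"tx": 0, "ty": 0, "tz": 0, "ax": 0, "ay": 0, "az": 0, "claw": -1}, {"tx": 0, "ty": 0, "tz": 0, "ax": 0, "ay": 0, "az": 0, "claw": -1}, {"tx": 0, "ty": 0, "tz": 0, "ax": 0, "ay": 0, "az": 0, "claw": -1}, {"tx": 0, "ty": 0, "tz": 0, "ax": 0, "ay": 0, "az": 0, "claw": -1}]'

```text
time_s: 6.7
tcp_pos: [0.4298, 0.0517, 0.0236]
eef_rot: [-180.0, 0.0, -136.2]
contact_force: [-0.2, 0.4, 0.7]
gripper_width: 0.0374
```

Request:
step_arm --increments '[{"tx": 0, "ty": 0, "tz": 0, "ax": 0, "ay": 0, "az": 0, "claw": -1}, {"tx": 0, "ty": 0, "tz": 0, "ax": 0, "ay": 0, "az": 0, "claw": -1}, {"tx": 0, "ty": 0, "tz": 30, "ax": 0, "ay": 0, "az": 0, "claw": -1}, {"tx": 0, "ty": 0, "tz": 40, "ax": 0, "ay": 0, "az": 0, "claw": -1}, {"tx": 0, "ty": 0, "tz": 40, "ax": 0, "ay": 0, "az": 0, "claw": -1}, {"tx": 0, "ty": 0, "tz": 40, "ax": 0, "ay": 0, "az": 0, "claw": -1}, {"tx": 40, "ty": 12, "tz": 0, "ax": 0, "ay": 0, "az": 0, "claw": -1}, {"tx": 40, "ty": 12, "tz": 0, "ax": 0, "ay": 0, "az": 0, "claw": -1}, {"tx": 40, "ty": 12, "tz": 0, "ax": 0, "ay": 0, "az": 0, "claw": -1}, {"tx": 40, "ty": 12, "tz": 0, "ax": 0, "ay": 0, "az": 0, "claw": -1}, {"tx": 40, "ty": 12, "tz": 0, "ax": 0, "ay": 0, "az": 0, "claw": -1}, {"tx": 6, "ty": 0, "tz": -5, "ax": 0, "ay": 0, "az": 0, "claw": -1}]'

```text
time_s: 7.9
tcp_pos: [0.6395, 0.1129, 0.1674]
eef_rot: [-179.9, 0.0, -136.2]
contact_force: [-1.6, -0.7, -0.8]
gripper_width: 0.0319
```

Request:
step_arm --increments '[{"tx": 0, "ty": 0, "tz": -10, "ax": 0, "ay": 0, "az": 0, "claw": -1}, {"tx": 0, "ty": 0, "tz": -10, "ax": 0, "ay": 0, "az": 0, "claw": -1}, {"tx": 0, "ty": 0, "tz": 0, "ax": 0, "ay": 0, "az": 0, "claw": -1}]'

```text
time_s: 8.2
tcp_pos: [0.6335, 0.1109, 0.1463]
eef_rot: [179.9, -0.2, -136.2]
contact_force: [0.5, -0.2, -0.8]
gripper_width: 0.0318
```

Request:
step_arm --increments '[{"tx": 0, "ty": 0, "tz": 0, "ax": 0, "ay": 0, "az": 0, "claw": 1}, {"tx": 0, "ty": 0, "tz": 0, "ax": 0, "ay": 0, "az": 0, "claw": 1}, {"tx": 0, "ty": 0, "tz": 0, "ax": 0, "ay": 0, "az": 0, "claw": 1}, {"tx": 0, "ty": 0, "tz": 20, "ax": 0, "ay": 0, "az": 0, "claw": 1}, {"tx": -30, "ty": 8, "tz": 35, "ax": 0, "ay": 0, "az": 5, "claw": 1}, {"tx": -40, "ty": 8, "tz": 10, "ax": 0, "ay": 0, "az": 5, "claw": 1}, {"tx": -40, "ty": 10, "tz": 0, "ax": 0, "ay": 0, "az": 0, "claw": 1}, {"tx": -40, "ty": 10, "tz": 0, "ax": 0, "ay": 0, "az": 0, "claw": 1}, {"tx": -40, "ty": 10, "tz": 0, "ax": 0, "ay": 0, "az": 0, "claw": 1}, {"tx": -8, "ty": 10, "tz": 0, "ax": 0, "ay": 0, "az": 0, "claw": 1}, {"tx": 0, "ty": 0, "tz": 0, "ax": 0, "ay": 0, "az": 0, "claw": 1}]'

```text
time_s: 9.3
tcp_pos: [0.437, 0.1687, 0.2147]
eef_rot: [-180.0, 0.2, -126.1]
contact_force: [-0.2, -0.1, 0.7]
gripper_width: 0.0875
```

Run:
```python
from part import *
st();c=comps('wrist',xr=(.3,.5),yr=(0,.25))
X=cloud(c);g=c['image'].copy();h,w=400,400
# orthophoto of clamp at z=0.022: 0.5 mm/px, x right, y up
K=np.array([[c['fx'],0,c['cx']],[0,c['fy'],c['cy']],[0,0,1]],float)
yy,xx=np.mgrid[0:240,0:240]
W=np.stack([.430+(xx-120)*.0005,.155-(yy-120)*.0005,np.full(xx.shape,.022)],-1).reshape(-1,3)
rv=cv2.Rodrigues(np.array(c['R']))[0]
p=cv2.projectPoints(W,rv,np.array(c['t']),K,np.array(c['distortion'],float))[0].reshape(240,240,2).astype(np.float32)
o=cv2.remap(g,p[...,0],p[...,1],cv2.INTER_CUBIC)
cv2.imwrite('pics/5.png',cv2.resize(o,(480,480),interpolation=cv2.INTER_CUBIC))
c=cap('scene');P=cloud(c).reshape(-1,3)
for q in((.633,.1127),(.608,-.055)):
    T=P[(np.hypot(*(P[:,:2]-q).T)<.04)&(P[:,2]<.11)];print(len(T),np.percentile(T[:,2],[5,50,95]).round(3))
```

```text
t 9.3 tcp [437.  168.7 214.7] rot [-180.     0.2 -126.1] j [ 45.3   2.1 -27.2   0.  -60.6 -81.4] F [-0.2 -0.1  0.7] w 87.5
wrist 1373 px [307  46] top 23 c(336,77) 44x23 yaw -59 | all c(336,77) 45x24 yaw -57 [64 98 60]
wrist 1313 px [275 178] top 26 c(431,154) 68x37 yaw 48 | all c(431,154) 69x37 yaw 48 [ 97 105 109]
wrist 220 px [370 219] top 25 c(377,248) 30x4 yaw -0 | all c(378,248) 34x4 yaw -0 [63 69 72]
128 [0.026 0.048 0.054]
95 [0.047 0.049 0.052]
```

View pics/5.png

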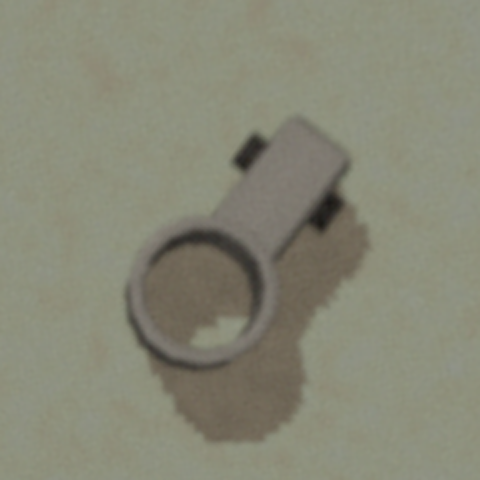

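The crop shows the ring centred at (200,293), the block axis running to (325,140), so yaw is about 51°, and bolt stubs on both sides at (247,152) and (327,212). I'll grip across the block.

Request:
step_arm --increments '[{"tx": 4, "ty": -1, "tz": -45, "ax": 0, "ay": 0, "az": -3, "claw": 1}, {"tx": 0, "ty": 0, "tz": -45, "ax": 0, "ay": 0, "az": 0, "claw": 1}, {"tx": 0, "ty": 0, "tz": -45, "ax": 0, "ay": 0, "az": 0, "claw": 1}, {"tx": 0, "ty": 0, "tz": -35, "ax": 0, "ay": 0, "az": 0, "claw": 1}, {"tx": 0, "ty": 0, "tz": -22, "ax": 0, "ay": 0, "az": 0, "claw": 1}, {"tx": 0, "ty": 0, "tz": 0, "ax": 0, "ay": 0, "az": 0, "claw": -1}, {"tx": 0, "ty": 0, "tz": 0, "ax": 0, "ay": 0, "az": 0, "claw": -1}, {"tx": 0, "ty": 0, "tz": 0, "ax": 0, "ay": 0, "az": 0, "claw": -1}, {"tx": 0, "ty": 0, "tz": 0, "ax": 0, "ay": 0, "az": 0, "claw": -1}, {"tx": 0, "ty": 0, "tz": 0, "ax": 0, "ay": 0, "az": 0, "claw": -1}, {"tx": 0, "ty": 0, "tz": 0, "ax": 0, "ay": 0, "az": 0, "claw": -1}, {"tx": 0, "ty": 0, "tz": 0, "ax": 0, "ay": 0, "az": 0, "claw": -1}]' --newtons 30

```text
time_s: 10.6
tcp_pos: [0.4418, 0.1667, 0.0215]
eef_rot: [-180.0, 0.0, -129.2]
contact_force: [-0.3, 0.1, -0.3]
gripper_width: 0.037
```

Request:
step_arm --increments '[{"tx": 0, "ty": 0, "tz": 0, "ax": 0, "ay": 0, "az": 0, "claw": -1}, {"tx": 0, "ty": 0, "tz": 0, "ax": 0, "ay": 0, "az": 0, "claw": -1}, {"tx": 0, "ty": 0, "tz": 0, "ax": 0, "ay": 0, "az": 0, "claw": -1}, {"tx": 0, "ty": 0, "tz": 0, "ax": 0, "ay": 0, "az": 0, "claw": -1}, {"tx": 0, "ty": 0, "tz": 30, "ax": 0, "ay": 0, "az": 0, "claw": -1}, {"tx": 0, "ty": 0, "tz": 40, "ax": 0, "ay": 0, "az": 0, "claw": -1}, {"tx": 0, "ty": 0, "tz": 40, "ax": 0, "ay": 0, "az": 0, "claw": -1}, {"tx": 0, "ty": 0, "tz": 40, "ax": 0, "ay": 0, "az": 0, "claw": -1}]'

```text
time_s: 11.4
tcp_pos: [0.4413, 0.1663, 0.1729]
eef_rot: [180.0, -0.0, -129.2]
contact_force: [0.1, 0.7, -0.1]
gripper_width: 0.0198
```

Request:
step_arm --increments '[{"tx": 40, "ty": -8, "tz": 0, "ax": 0, "ay": 0, "az": 0, "claw": -1}, {"tx": 40, "ty": -8, "tz": 0, "ax": 0, "ay": 0, "az": 0, "claw": -1}, {"tx": 40, "ty": -8, "tz": 0, "ax": 0, "ay": 0, "az": 0, "claw": -1}, {"tx": 40, "ty": -8, "tz": 0, "ax": 0, "ay": 0, "az": 0, "claw": -1}, {"tx": 40, "ty": -8, "tz": 0, "ax": 0, "ay": 0, "az": 0, "claw": -1}, {"tx": 2, "ty": -1, "tz": -10, "ax": 0, "ay": 0, "az": 0, "claw": -1}, {"tx": 0, "ty": 0, "tz": -15, "ax": 0, "ay": 0, "az": 0, "claw": -1}, {"tx": 0, "ty": 0, "tz": 0, "ax": 0, "ay": 0, "az": 0, "claw": -1}, {"tx": 0, "ty": 0, "tz": 0, "ax": 0, "ay": 0, "az": 0, "claw": -1}]'

```text
time_s: 12.3
tcp_pos: [0.6432, 0.1255, 0.1461]
eef_rot: [180.0, -0.1, -129.2]
contact_force: [-0.0, 0.2, -0.4]
gripper_width: 0.0198
```

Request:
step_arm --increments '[{"tx": 0, "ty": 0, "tz": 0, "ax": 0, "ay": 0, "az": 0, "claw": 1}, {"tx": 0, "ty": 0, "tz": 0, "ax": 0, "ay": 0, "az": 0, "claw": 1}, {"tx": 0, "ty": 0, "tz": 0, "ax": 0, "ay": 0, "az": 0, "claw": 1}, {"tx": 0, "ty": 0, "tz": 20, "ax": 0, "ay": 0, "az": 0, "claw": 1}, {"tx": 0, "ty": 0, "tz": 45, "ax": 0, "ay": 0, "az": 0, "claw": 1}, {"tx": -20, "ty": 45, "tz": 10, "ax": 0, "ay": 0, "az": 8, "claw": 1}, {"tx": -20, "ty": 45, "tz": 0, "ax": 0, "ay": 0, "az": 8, "claw": 1}]'

```text
time_s: 13.0
tcp_pos: [0.6049, 0.216, 0.2249]
eef_rot: [-179.8, 0.3, -113.1]
contact_force: [0.5, 0.7, -0.9]
gripper_width: 0.0702
```

Run:
```python
from part import *
st();c=cap('scene');P=cloud(c).reshape(-1,3)
for q in((.633,.1127),(.608,-.055)):
    T=P[(np.hypot(*(P[:,:2]-q).T)<.04)&(P[:,2]<.2)];print(len(T),np.percentile(T[:,2],[5,50,95,99]).round(3))
cv2.imwrite('pics/6.png',cv2.resize(c['image'][190:340,80:460],(800,316),interpolation=cv2.INTER_CUBIC))
```

```text
t 13.0 tcp [604.9 216.  224.9] rot [-179.8    0.3 -113.1] j [ 37.   18.1  -5.7   0.  -65.9 -60.1] F [ 0.5  0.7 -0.9] w 70.2
244 [0.029 0.066 0.075 0.076]
96 [0.046 0.049 0.051 0.052]
```

View pics/6.png

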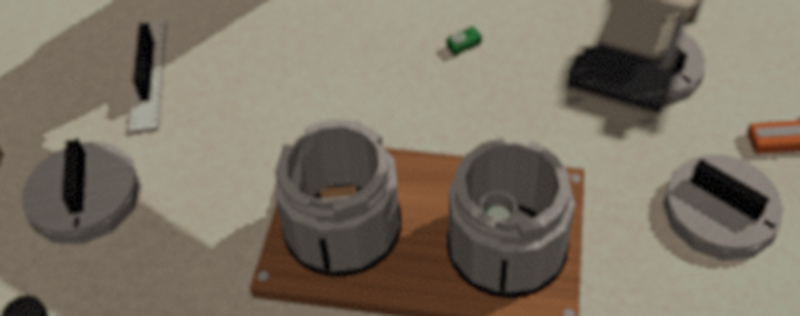

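The crop shows the carton in the right canister at (338,193), and the clamp ring lying on the light in the left one at (497,208). All parts sit well below the rim. Now the lids, starting with the one at (587,342) mm.

Request:
step_arm --increments '[{"tx": 0, "ty": 40, "tz": 10, "ax": 0, "ay": 0, "az": 8, "claw": 1}, {"tx": -6, "ty": 40, "tz": 0, "ax": 0, "ay": 0, "az": 8, "claw": 1}, {"tx": -6, "ty": 40, "tz": 0, "ax": 0, "ay": 0, "az": 8, "claw": 1}, {"tx": -6, "ty": 6, "tz": 0, "ax": 0, "ay": 0, "az": 8, "claw": 1}, {"tx": 0, "ty": 0, "tz": 0, "ax": 0, "ay": 0, "az": 8, "claw": 1}, {"tx": 0, "ty": 0, "tz": 0, "ax": 0, "ay": 0, "az": 8, "claw": 1}, {"tx": 0, "ty": 0, "tz": 0, "ax": 0, "ay": 0, "az": 8, "claw": 1}, {"tx": 0, "ty": 0, "tz": 0, "ax": 0, "ay": 0, "az": 8, "claw": 1}, {"tx": 0, "ty": 0, "tz": 0, "ax": 0, "ay": 0, "az": 8, "claw": 1}, {"tx": 0, "ty": 0, "tz": 0, "ax": 0, "ay": 0, "az": 8, "claw": 1}, {"tx": 0, "ty": 0, "tz": 0, "ax": 0, "ay": 0, "az": 8, "claw": 1}, {"tx": 0, "ty": 0, "tz": 0, "ax": 0, "ay": 0, "az": 8, "claw": 1}]'

```text
time_s: 14.25
tcp_pos: [0.5857, 0.3415, 0.2318]
eef_rot: [-180.0, -0.0, -16.9]
contact_force: [0.1, 0.1, 0.2]
gripper_width: 0.0874
```

Request:
step_arm --increments '[{"tx": 0, "ty": 0, "tz": 0, "ax": 0, "ay": 0, "az": 8, "claw": 1}, {"tx": 0, "ty": 0, "tz": 0, "ax": 0, "ay": 0, "az": 8, "claw": 1}, {"tx": 0, "ty": 0, "tz": 0, "ax": 0, "ay": 0, "az": 8, "claw": 1}, {"tx": 0, "ty": 0, "tz": 0, "ax": 0, "ay": 0, "az": 8, "claw": 1}, {"tx": 0, "ty": 0, "tz": 0, "ax": 0, "ay": 0, "az": 8, "claw": 1}, {"tx": 0, "ty": 0, "tz": 0, "ax": 0, "ay": 0, "az": 8, "claw": 1}, {"tx": 0, "ty": 0, "tz": 0, "ax": 0, "ay": 0, "az": 8, "claw": 1}, {"tx": 0, "ty": 0, "tz": 0, "ax": 0, "ay": 0, "az": 8, "claw": 1}, {"tx": 0, "ty": 0, "tz": 0, "ax": 0, "ay": 0, "az": 0, "claw": 1}]'

```text
time_s: 15.15
tcp_pos: [0.5857, 0.3415, 0.2317]
eef_rot: [180.0, -0.0, 46.9]
contact_force: [-0.3, -1.0, -0.4]
gripper_width: 0.0876
```

Run:
```python
from part import *
st();comps('wrist',zlo=.04,xr=(.3,.75),yr=(.2,.5));comps('scene',zlo=.042,xr=(.3,.75),yr=(-.45,-.2));
```

```text
t 15.15 tcp [585.7 341.5 231.7] rot [180.   -0.   46.9] j [ 46.7  21.3  -0.1   0.  -68.6  90.2] F [-0.3 -1.  -0.4] w 87.6
wrist 303 px [434 109] top 46 c(745,300) 61x10 yaw -90 | all c(745,300) 61x10 yaw -90 [114 127 127]
wrist 1393 px [276 190] top 55 c(587,344) 79x16 yaw 49 | all c(587,344) 79x16 yaw 49 [18 19 20]
wrist 340 px [162 346] top 55 c(379,308) 39x16 yaw 35 | all c(377,306) 45x16 yaw 35 [11 12 13]
scene 160 px [146 215] top 50 c(382,-309) 101x14 yaw 10 | all c(382,-309) 101x14 yaw 10 [18 20 23]
scene 274 px [113 271] top 57 c(561,-342) 80x16 yaw 14 | all c(562,-342) 81x17 yaw 13 [18 19 21]
```

Request:
step_arm --increments '[{"tx": 1, "ty": 2, "tz": -45, "ax": 0, "ay": 0, "az": 1.5, "claw": 1}, {"tx": 0, "ty": 0, "tz": -45, "ax": 0, "ay": 0, "az": 0, "claw": 0.2}, {"tx": 0, "ty": 0, "tz": -45, "ax": 0, "ay": 0, "az": 0, "claw": 0}, {"tx": 0, "ty": 0, "tz": -30, "ax": 0, "ay": 0, "az": 0, "claw": 0}, {"tx": 0, "ty": 0, "tz": -20, "ax": 0, "ay": 0, "az": 0, "claw": 0}, {"tx": 0, "ty": 0, "tz": 0, "ax": 0, "ay": 0, "az": 0, "claw": -1}, {"tx": 0, "ty": 0, "tz": 0, "ax": 0, "ay": 0, "az": 0, "claw": -1}, {"tx": 0, "ty": 0, "tz": 0, "ax": 0, "ay": 0, "az": 0, "claw": -1}, {"tx": 0, "ty": 0, "tz": 0, "ax": 0, "ay": 0, "az": 0, "claw": -1}, {"tx": 0, "ty": 0, "tz": 0, "ax": 0, "ay": 0, "az": 0, "claw": -1}, {"tx": 0, "ty": 0, "tz": 0, "ax": 0, "ay": 0, "az": 0, "claw": -1}, {"tx": 0, "ty": 0, "tz": 0, "ax": 0, "ay": 0, "az": 0, "claw": -1}]' --newtons 50

```text
time_s: 16.45
tcp_pos: [0.5869, 0.3435, 0.0466]
eef_rot: [180.0, -0.0, 48.3]
contact_force: [-0.2, 0.5, 1.3]
gripper_width: 0.0159
```

Request:
step_arm --increments '[{"tx": 0, "ty": 0, "tz": 30, "ax": 0, "ay": 0, "az": 0, "claw": -1}, {"tx": 0, "ty": 0, "tz": 45, "ax": 0, "ay": 0, "az": 0, "claw": -1}, {"tx": 0, "ty": 0, "tz": 45, "ax": 0, "ay": 0, "az": 0, "claw": -1}, {"tx": 0, "ty": -10, "tz": 40, "ax": 0, "ay": 0, "az": -8, "claw": -1}, {"tx": 8, "ty": -35, "tz": 0, "ax": 0, "ay": 0, "az": -8, "claw": -1}, {"tx": 8, "ty": -35, "tz": 0, "ax": 0, "ay": 0, "az": -8, "claw": -1}, {"tx": 8, "ty": -35, "tz": 0, "ax": 0, "ay": 0, "az": -8, "claw": -1}, {"tx": 8, "ty": -35, "tz": 0, "ax": 0, "ay": 0, "az": -8, "claw": -1}, {"tx": 8, "ty": -35, "tz": 0, "ax": 0, "ay": 0, "az": -8, "claw": -1}, {"tx": 5, "ty": -35, "tz": 0, "ax": 0, "ay": 0, "az": -8, "claw": -1}, {"tx": 0, "ty": -11, "tz": -5, "ax": 0, "ay": 0, "az": -1.5, "claw": -1}, {"tx": 0, "ty": 0, "tz": 0, "ax": 0, "ay": 0, "az": 0, "claw": -1}]'

```text
time_s: 17.65
tcp_pos: [0.6311, 0.1106, 0.2004]
eef_rot: [180.0, 0.1, -9.3]
contact_force: [0.1, 0.3, -1.5]
gripper_width: 0.0157
```

```bash
cat > lid.py <<'E'
from part import *
def lidpose(names=('scene','side'),g=None):
    s=st();t=s['tcp_pos']
    for n in names:
        c=cap(n);P=cloud(c).reshape(-1,3)
        z=t[2]-.022   # disc top expected
        T=P[(abs(P[:,2]-z)<.006)&(np.hypot(*(P[:,:2]-t[:2]).T)<.09)]
        if len(T)<50: print(n,'few');continue
        b=cv2.convexHull((T[:,:2]*1000).astype(np.float32))[:,0]
        (x,y),rad=cv2.minEnclosingCircle(b)
        print(n,len(T),'disc c (%.1f,%.1f) r %.1f z %.1f'%(x,y,rad,1000*np.median(T[:,2])), 'off tcp (%.1f,%.1f)'%(x-1000*t[0],y-1000*t[1]))
if __name__=='__main__': lidpose()
E
python3 lid.py
```

```text
t 17.65 tcp [631.1 110.6 200.4] rot [ 1.8e+02  1.0e-01 -9.3e+00] j [ 27.3  19.2  -7.4  -0.  -63.5  53.3] F [ 0.1  0.3 -1.5] w 15.7
scene 1646 disc c (629.9,109.1) r 61.2 z 178.8 off tcp (-1.2,-1.5)
side 700 disc c (628.2,113.3) r 61.5 z 178.9 off tcp (-2.9,2.8)
```

Request:
step_arm --increments '[{"tx": 3, "ty": 1.5, "tz": -15, "ax": 0, "ay": 0, "az": 0.5, "claw": -1}, {"tx": 0, "ty": 0, "tz": -10, "ax": 0, "ay": 0, "az": 0, "claw": -1}, {"tx": 0, "ty": 0, "tz": -5, "ax": 0, "ay": 0, "az": 0, "claw": -1}, {"tx": 0, "ty": 0, "tz": -2, "ax": 0, "ay": 0, "az": 0, "claw": -1}, {"tx": 0, "ty": 0, "tz": -2, "ax": 0, "ay": 0, "az": 0, "claw": -1}, {"tx": 0, "ty": 0, "tz": -2, "ax": 0, "ay": 0, "az": 0, "claw": -1}, {"tx": 0, "ty": 0, "tz": 0, "ax": 0, "ay": 0, "az": 0, "claw": -1}]'

```text
time_s: 18.45
tcp_pos: [0.6351, 0.1141, 0.1662]
eef_rot: [-180.0, -0.1, -8.7]
contact_force: [-0.9, 0.5, 2.1]
gripper_width: 0.016
```

Request:
step_arm --increments '[{"tx": 0, "ty": 0, "tz": -1, "ax": 0, "ay": 0, "az": 0, "claw": -1}, {"tx": 0, "ty": 0, "tz": -1, "ax": 0, "ay": 0, "az": 0, "claw": -1}, {"tx": 0, "ty": 0, "tz": 0, "ax": 0, "ay": 0, "az": 0, "claw": -1}, {"tx": 0, "ty": 0, "tz": 0, "ax": 0, "ay": 0, "az": 0, "claw": -1}]'

```text
time_s: 18.85
tcp_pos: [0.6353, 0.1141, 0.1659]
eef_rot: [-179.9, -0.1, -8.7]
contact_force: [-5.2, 0.8, 13.1]
gripper_width: 0.0158
```

Request:
step_arm --increments '[{"tx": -2, "ty": 0, "tz": 2, "ax": 0, "ay": 0, "az": 0, "claw": -1}, {"tx": 0, "ty": 0, "tz": 0, "ax": 0, "ay": 0, "az": 0, "claw": -1}, {"tx": 0, "ty": 0, "tz": -1, "ax": 0, "ay": 0, "az": 0, "claw": -1}, {"tx": 0, "ty": 0, "tz": -1, "ax": 0, "ay": 0, "az": 0, "claw": -1}, {"tx": 0, "ty": 0, "tz": 0, "ax": 0, "ay": 0, "az": 0, "claw": -1}]'

```text
time_s: 19.35
tcp_pos: [0.6334, 0.1141, 0.1657]
eef_rot: [-180.0, -0.1, -8.7]
contact_force: [-6.1, 1.3, 16.7]
gripper_width: 0.0155
```

Run:
```python
from lid import *
lidpose(); c=load('side')
cv2.imwrite('pics/7.png',cv2.resize(c['image'][140:250,150:300],(750,550),interpolation=cv2.INTER_CUBIC))
```

```text
t 19.35 tcp [633.4 114.1 165.7] rot [-1.8e+02 -1.0e-01 -8.7e+00] j [ 27.6  20.9  -9.7   0.1 -59.2  53.7] F [-6.1  1.3 16.7] w 15.5
scene 1553 disc c (632.7,112.3) r 61.4 z 144.1 off tcp (-0.6,-1.8)
side 688 disc c (631.2,114.2) r 61.2 z 143.9 off tcp (-2.2,0.1)
```

View pics/7.png

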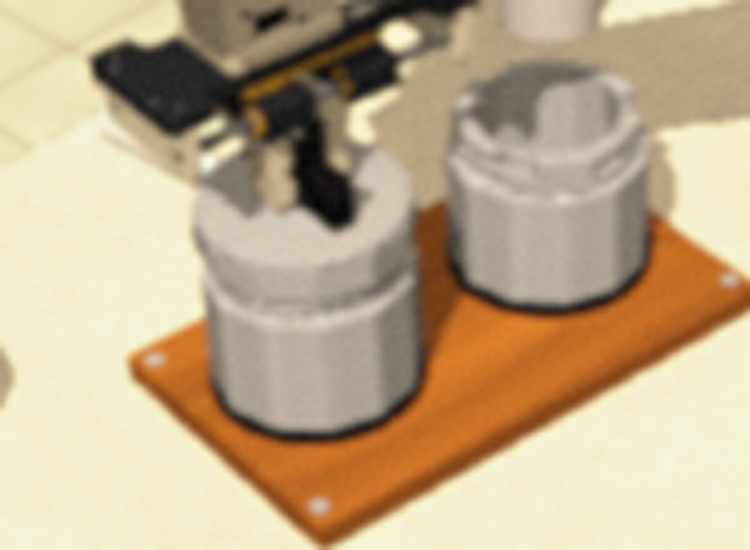

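Centred on the neck to about 1 mm, this lid rests 3 mm below the rim, so it's the wrong one for the left canister. I'll try it on the right.

Request:
step_arm --increments '[{"tx": 0, "ty": 0, "tz": 15, "ax": 0, "ay": 0, "az": 0, "claw": -1}, {"tx": 0, "ty": 0, "tz": 20, "ax": 0, "ay": 0, "az": 0, "claw": -1}, {"tx": -6, "ty": -42, "tz": 0, "ax": 0, "ay": 0, "az": 0, "claw": -1}, {"tx": -6, "ty": -42, "tz": 0, "ax": 0, "ay": 0, "az": 0, "claw": -1}, {"tx": -6, "ty": -42, "tz": 0, "ax": 0, "ay": 0, "az": 0, "claw": -1}, {"tx": -6, "ty": -42, "tz": 0, "ax": 0, "ay": 0, "az": 0, "claw": -1}, {"tx": 0, "ty": 0, "tz": -10, "ax": 0, "ay": 0, "az": 0, "claw": -1}, {"tx": 0, "ty": 0, "tz": 0, "ax": 0, "ay": 0, "az": 0, "claw": -1}]'

```text
time_s: 20.25
tcp_pos: [0.6076, -0.0553, 0.1866]
eef_rot: [180.0, 0.2, -8.9]
contact_force: [0.6, 0.7, -1.2]
gripper_width: 0.0158
```

```bash
python3 lid.py
```

```text
t 20.25 tcp [607.6 -55.3 186.6] rot [180.    0.2  -8.9] j [ 13.1  17.1 -12.4  -0.  -60.7  68.1] F [ 0.6  0.7 -1.2] w 15.8
scene 1519 disc c (607.3,-56.2) r 61.3 z 165.1 off tcp (-0.3,-0.9)
side 575 disc c (603.9,-54.2) r 62.3 z 165.5 off tcp (-3.7,1.0)
```

Request:
step_arm --increments '[{"tx": 2, "ty": 0, "tz": -10, "ax": 0, "ay": 0, "az": 0, "claw": -1}, {"tx": 0, "ty": 0, "tz": -6, "ax": 0, "ay": 0, "az": 0, "claw": -1}, {"tx": 0, "ty": 0, "tz": -2, "ax": 0, "ay": 0, "az": 0, "claw": -1}, {"tx": 0, "ty": 0, "tz": -2, "ax": 0, "ay": 0, "az": 0, "claw": -1}, {"tx": 0, "ty": 0, "tz": -2, "ax": 0, "ay": 0, "az": 0, "claw": -1}, {"tx": 0, "ty": 0, "tz": -1, "ax": 0, "ay": 0, "az": 0, "claw": -1}, {"tx": 0, "ty": 0, "tz": 0, "ax": 0, "ay": 0, "az": 0, "claw": -1}, {"tx": 0, "ty": 0, "tz": 0, "ax": 0, "ay": 0, "az": 0, "claw": -1}]'

```text
time_s: 21.15
tcp_pos: [0.6107, -0.0542, 0.166]
eef_rot: [180.0, -0.0, -8.7]
contact_force: [-3.1, 0.3, 4.8]
gripper_width: 0.0157
```

Request:
step_arm --increments '[{"tx": -1, "ty": -1, "tz": -1, "ax": 0, "ay": 0, "az": 0, "claw": -1}, {"tx": 0, "ty": 0, "tz": -1, "ax": 0, "ay": 0, "az": 0, "claw": -1}, {"tx": 0, "ty": 0, "tz": 0, "ax": 0, "ay": 0, "az": 0, "claw": -1}, {"tx": 0, "ty": 0, "tz": 0, "ax": 0, "ay": 0, "az": 0, "claw": -1}]'

```text
time_s: 21.55
tcp_pos: [0.6108, -0.0544, 0.1658]
eef_rot: [-179.9, -0.2, -8.7]
contact_force: [-4.4, 6.2, 15.4]
gripper_width: 0.0156
```

It's blocked at the same height here too, so this lid fits neither canister. I'll put it back where it lay.

Request:
step_arm --increments '[{"tx": 0, "ty": 0, "tz": 15, "ax": 0, "ay": 0, "az": 0, "claw": -1}, {"tx": 0, "ty": 0, "tz": 25, "ax": 0, "ay": 0, "az": 0, "claw": -1}, {"tx": -2, "ty": 44, "tz": 0, "ax": 0, "ay": 0, "az": 0, "claw": -1}, {"tx": -2, "ty": 44, "tz": 0, "ax": 0, "ay": 0, "az": 0, "claw": -1}, {"tx": -2, "ty": 44, "tz": 0, "ax": 0, "ay": 0, "az": 0, "claw": -1}, {"tx": -3, "ty": 44, "tz": 0, "ax": 0, "ay": 0, "az": 0, "claw": -1}, {"tx": -3, "ty": 44, "tz": 0, "ax": 0, "ay": 0, "az": 0, "claw": -1}, {"tx": -3, "ty": 44, "tz": 0, "ax": 0, "ay": 0, "az": 0, "claw": -1}, {"tx": -3, "ty": 44, "tz": 0, "ax": 0, "ay": 0, "az": 0, "claw": -1}, {"tx": -3, "ty": 44, "tz": 0, "ax": 0, "ay": 0, "az": 0, "claw": -1}, {"tx": -3, "ty": 44, "tz": 0, "ax": 0, "ay": 0, "az": 0, "claw": -1}, {"tx": 0, "ty": 0, "tz": -30, "ax": 0, "ay": 0, "az": 0, "claw": -1}]'

```text
time_s: 22.75
tcp_pos: [0.5876, 0.3478, 0.1766]
eef_rot: [-179.6, -0.4, -8.4]
contact_force: [-0.6, -0.7, -1.8]
gripper_width: 0.016
```

Request:
step_arm --increments '[{"tx": 0, "ty": 0, "tz": -45, "ax": 0, "ay": 0, "az": 0, "claw": -1}, {"tx": 0, "ty": 0, "tz": -45, "ax": 0, "ay": 0, "az": 0, "claw": -1}, {"tx": 0, "ty": 0, "tz": -20, "ax": 0, "ay": 0, "az": 0, "claw": -1}, {"tx": 0, "ty": 0, "tz": -8, "ax": 0, "ay": 0, "az": 0, "claw": -1}, {"tx": 0, "ty": 0, "tz": 0, "ax": 0, "ay": 0, "az": 0, "claw": -1}]'

```text
time_s: 23.25
tcp_pos: [0.5857, 0.3406, 0.0543]
eef_rot: [179.9, 0.1, -8.7]
contact_force: [0.6, 0.9, -0.4]
gripper_width: 0.0158
```

Request:
step_arm --increments '[{"tx": 0, "ty": 0, "tz": -5, "ax": 0, "ay": 0, "az": 0, "claw": -1}, {"tx": 0, "ty": 0, "tz": -2.5, "ax": 0, "ay": 0, "az": 0, "claw": -1}, {"tx": 0, "ty": 0, "tz": 0, "ax": 0, "ay": 0, "az": 0, "claw": 1}, {"tx": 0, "ty": 0, "tz": 0, "ax": 0, "ay": 0, "az": 0, "claw": 1}, {"tx": 0, "ty": 0, "tz": 0, "ax": 0, "ay": 0, "az": 0, "claw": 1}, {"tx": 0, "ty": 0, "tz": 30, "ax": 0, "ay": 0, "az": 0, "claw": 1}, {"tx": 0, "ty": 0, "tz": 45, "ax": 0, "ay": 0, "az": 0, "claw": 1}, {"tx": -30, "ty": -5, "tz": 40, "ax": 0, "ay": 0, "az": 8, "claw": 1}, {"tx": -45, "ty": -8, "tz": 10, "ax": 0, "ay": 0, "az": 8, "claw": 1}, {"tx": -45, "ty": -8, "tz": 0, "ax": 0, "ay": 0, "az": 8, "claw": 1}, {"tx": -45, "ty": -8, "tz": 0, "ax": 0, "ay": 0, "az": 8, "claw": 1}, {"tx": -43, "ty": -6, "tz": 0, "ax": 0, "ay": 0, "az": 8, "claw": 1}]'

```text
time_s: 24.45
tcp_pos: [0.3764, 0.3053, 0.1731]
eef_rot: [-180.0, -0.1, 31.6]
contact_force: [-0.4, 1.6, 0.7]
gripper_width: 0.0862
```

Request:
step_arm --increments '[{"tx": 0, "ty": 0, "tz": 0, "ax": 0, "ay": 0, "az": 3, "claw": 1}, {"tx": 0, "ty": 0, "tz": 0, "ax": 0, "ay": 0, "az": 0, "claw": 0.2}]'

```text
time_s: 24.65
tcp_pos: [0.3773, 0.3063, 0.1739]
eef_rot: [-179.9, -0.1, 34.4]
contact_force: [-0.3, 0.3, 0.2]
gripper_width: 0.0836
```

Run:
```python
from part import *
st();comps('wrist',zlo=.045,xr=(.3,.75),yr=(.2,.5));comps('side',zlo=.045,xr=(.3,.7),yr=(.2,.5));comps('scene',zlo=.042,xr=(.3,.75),yr=(-.45,-.2))
```

```text
t 24.65 tcp [377.3 306.3 173.9] rot [-1.799e+02 -1.000e-01  3.440e+01] j [ 62.3   6.2 -28.6   0.  -55.1  62.1] F [-0.3  0.3  0.2] w 83.6
wrist 1977 px [277 207] top 55 c(378,307) 80x16 yaw 36 | all c(378,307) 80x16 yaw 36 [17 18 19]
side 182 px [160 258] top 57 c(585,342) 84x16 yaw -8 | all c(585,342) 84x16 yaw -8 [25 28 30]
side 252 px [230 291] top 57 c(377,307) 80x19 yaw 36 | all c(377,307) 81x19 yaw 36 [29 31 33]
scene 160 px [146 215] top 50 c(383,-309) 103x14 yaw 10 | all c(383,-309) 103x14 yaw 10 [19 22 24]
scene 273 px [113 271] top 57 c(562,-342) 81x17 yaw 13 | all c(561,-341) 81x17 yaw 13 [24 25 28]
```

Centred to within 1 mm. I'll grip this lid and lift.

Request:
step_arm --increments '[{"tx": 0, "ty": 0.5, "tz": -45, "ax": 0, "ay": 0, "az": 1, "claw": 0}, {"tx": 0, "ty": 0, "tz": -45, "ax": 0, "ay": 0, "az": 0, "claw": 0}, {"tx": 0, "ty": 0, "tz": -25, "ax": 0, "ay": 0, "az": 0, "claw": 0}, {"tx": 0, "ty": 0, "tz": -12.5, "ax": 0, "ay": 0, "az": 0, "claw": 0}, {"tx": 0, "ty": 0, "tz": 0, "ax": 0, "ay": 0, "az": 0, "claw": -1}, {"tx": 0, "ty": 0, "tz": 0, "ax": 0, "ay": 0, "az": 0, "claw": -1}, {"tx": 0, "ty": 0, "tz": 0, "ax": 0, "ay": 0, "az": 0, "claw": -1}, {"tx": 0, "ty": 0, "tz": 0, "ax": 0, "ay": 0, "az": 0, "claw": -1}, {"tx": 0, "ty": 0, "tz": 0, "ax": 0, "ay": 0, "az": 0, "claw": -1}, {"tx": 0, "ty": 0, "tz": 0, "ax": 0, "ay": 0, "az": 0, "claw": -1}]'

```text
time_s: 25.8
tcp_pos: [0.3779, 0.3062, 0.045]
eef_rot: [180.0, 0.0, 35.3]
contact_force: [0.4, -0.6, -1.5]
gripper_width: 0.0158
```

Request:
step_arm --increments '[{"tx": 0, "ty": 0, "tz": 30, "ax": 0, "ay": 0, "az": 0, "claw": -1}, {"tx": 0, "ty": 0, "tz": 45, "ax": 0, "ay": 0, "az": 0, "claw": -1}, {"tx": 0, "ty": 0, "tz": 45, "ax": 0, "ay": 0, "az": 0, "claw": -1}, {"tx": 20, "ty": -15, "tz": 30, "ax": 0, "ay": 0, "az": -8, "claw": -1}, {"tx": 40, "ty": -30, "tz": 0, "ax": 0, "ay": 0, "az": -8, "claw": -1}, {"tx": 40, "ty": -30, "tz": 0, "ax": 0, "ay": 0, "az": -8, "claw": -1}, {"tx": 40, "ty": -30, "tz": 0, "ax": 0, "ay": 0, "az": -8, "claw": -1}, {"tx": 40, "ty": -30, "tz": 0, "ax": 0, "ay": 0, "az": -8, "claw": -1}, {"tx": 40, "ty": -30, "tz": 0, "ax": 0, "ay": 0, "az": -4, "claw": -1}, {"tx": 35, "ty": -28, "tz": 0, "ax": 0, "ay": 0, "az": 0, "claw": -1}, {"tx": 0, "ty": 0, "tz": -8, "ax": 0, "ay": 0, "az": 0, "claw": -1}, {"tx": 0, "ty": 0, "tz": 0, "ax": 0, "ay": 0, "az": 0, "claw": -1}]'

```text
time_s: 27.0
tcp_pos: [0.6324, 0.112, 0.1849]
eef_rot: [179.9, 0.2, -8.9]
contact_force: [-0.7, 1.0, -1.9]
gripper_width: 0.016
```

```bash
python3 lid.py
```

```text
t 27.0 tcp [632.4 112.  184.9] rot [179.9   0.2  -8.9] j [ 27.4  20.   -8.3  -0.1 -61.9  53.8] F [-0.7  1.  -1.9] w 16.0
scene 1615 disc c (632.6,110.9) r 60.4 z 164.8 off tcp (0.2,-1.1)
side 702 disc c (629.3,113.0) r 61.9 z 165.6 off tcp (-3.1,1.0)
```

Request:
step_arm --increments '[{"tx": 1.5, "ty": 1, "tz": -10, "ax": 0, "ay": 0, "az": 0, "claw": -1}, {"tx": 0, "ty": 0, "tz": -6, "ax": 0, "ay": 0, "az": 0, "claw": -1}, {"tx": 0, "ty": 0, "tz": -2, "ax": 0, "ay": 0, "az": 0, "claw": -1}, {"tx": 0, "ty": 0, "tz": -2, "ax": 0, "ay": 0, "az": 0, "claw": -1}, {"tx": 0, "ty": 0, "tz": -2, "ax": 0, "ay": 0, "az": 0, "claw": -1}, {"tx": 0, "ty": 0, "tz": -1, "ax": 0, "ay": 0, "az": 0, "claw": -1}, {"tx": 0, "ty": 0, "tz": 0, "ax": 0, "ay": 0, "az": 0, "claw": -1}, {"tx": 0, "ty": 0, "tz": 0, "ax": 0, "ay": 0, "az": 0, "claw": -1}]'

```text
time_s: 27.9
tcp_pos: [0.6346, 0.1146, 0.1647]
eef_rot: [-180.0, -0.0, -8.7]
contact_force: [-1.5, 1.3, 2.7]
gripper_width: 0.0155
```

Request:
step_arm --increments '[{"tx": -0.5, "ty": 0, "tz": -1, "ax": 0, "ay": 0, "az": 0, "claw": -1}, {"tx": 0, "ty": 0, "tz": -2, "ax": 0, "ay": 0, "az": 0, "claw": -1}, {"tx": 0, "ty": 0, "tz": 0, "ax": 0, "ay": 0, "az": 0, "claw": -1}, {"tx": 0, "ty": 0, "tz": 0, "ax": 0, "ay": 0, "az": 0, "claw": -1}]'

```text
time_s: 28.3
tcp_pos: [0.6352, 0.1146, 0.1638]
eef_rot: [-179.9, -0.2, -8.7]
contact_force: [-2.2, 1.0, 13.9]
gripper_width: 0.0157
```

Blocked on the left again. I'll try this one on the right canister.

Request:
step_arm --increments '[{"tx": 0, "ty": 0, "tz": 15, "ax": 0, "ay": 0, "az": 0, "claw": -1}, {"tx": 0, "ty": 0, "tz": 18, "ax": 0, "ay": 0, "az": 0, "claw": -1}, {"tx": -6, "ty": -42, "tz": 0, "ax": 0, "ay": 0, "az": 0, "claw": -1}, {"tx": -6, "ty": -42, "tz": 0, "ax": 0, "ay": 0, "az": 0, "claw": -1}, {"tx": -6, "ty": -42, "tz": 0, "ax": 0, "ay": 0, "az": 0, "claw": -1}, {"tx": -7, "ty": -42, "tz": 0, "ax": 0, "ay": 0, "az": 0, "claw": -1}, {"tx": 0, "ty": 0, "tz": -10, "ax": 0, "ay": 0, "az": 0, "claw": -1}, {"tx": 0, "ty": 0, "tz": 0, "ax": 0, "ay": 0, "az": 0, "claw": -1}]'

```text
time_s: 29.1
tcp_pos: [0.6078, -0.0548, 0.1827]
eef_rot: [180.0, 0.1, -8.9]
contact_force: [-0.3, 0.1, -2.2]
gripper_width: 0.0159
```

```bash
python3 lid.py
```

```text
t 29.1 tcp [607.8 -54.8 182.7] rot [ 1.8e+02  1.0e-01 -8.9e+00] j [ 13.1  17.3 -12.7  -0.  -60.2  68. ] F [-0.3  0.1 -2.2] w 15.9
scene 1531 disc c (607.8,-55.9) r 61.3 z 162.6 off tcp (-0.0,-1.1)
side 570 disc c (602.1,-52.7) r 62.7 z 163.0 off tcp (-5.7,2.1)
```

Request:
step_arm --increments '[{"tx": 1.5, "ty": 0, "tz": -10, "ax": 0, "ay": 0, "az": 0, "claw": -1}, {"tx": 0, "ty": 0, "tz": -6, "ax": 0, "ay": 0, "az": 0, "claw": -1}, {"tx": 0, "ty": 0, "tz": -2, "ax": 0, "ay": 0, "az": 0, "claw": -1}, {"tx": 0, "ty": 0, "tz": -2, "ax": 0, "ay": 0, "az": 0, "claw": -1}, {"tx": 0, "ty": 0, "tz": -2, "ax": 0, "ay": 0, "az": 0, "claw": -1}, {"tx": 0, "ty": 0, "tz": -1, "ax": 0, "ay": 0, "az": 0, "claw": -1}, {"tx": 0, "ty": 0, "tz": 0, "ax": 0, "ay": 0, "az": 0, "claw": -1}, {"tx": 0, "ty": 0, "tz": 0, "ax": 0, "ay": 0, "az": 0, "claw": -1}]'

```text
time_s: 30.0
tcp_pos: [0.6102, -0.054, 0.1609]
eef_rot: [179.9, 0.0, -8.7]
contact_force: [-0.1, -4.9, -0.0]
gripper_width: 0.0156
```

Request:
step_arm --increments '[{"tx": 0, "ty": -0.5, "tz": -2, "ax": 0, "ay": 0, "az": 0, "claw": -1}, {"tx": 0, "ty": -0.5, "tz": -2, "ax": 0, "ay": 0, "az": 0, "claw": -1}, {"tx": 0, "ty": 0, "tz": -2, "ax": 0, "ay": 0, "az": 0, "claw": -1}, {"tx": 0, "ty": 0, "tz": 0, "ax": 0, "ay": 0, "az": 0, "claw": -1}, {"tx": 0, "ty": 0, "tz": 0, "ax": 0, "ay": 0, "az": 0, "claw": -1}]'

```text
time_s: 30.5
tcp_pos: [0.6103, -0.0544, 0.1549]
eef_rot: [-180.0, 0.0, -8.7]
contact_force: [-1.6, -2.5, -0.4]
gripper_width: 0.0158
```

It dropped in, 13 mm below the rim. Now I'll screw it down, turning clockwise.

Request:
step_arm --increments '[{"tx": 0, "ty": 0, "tz": -0.8, "ax": 0, "ay": 0, "az": -5, "claw": -1}, {"tx": 0, "ty": 0, "tz": -0.5, "ax": 0, "ay": 0, "az": -5, "claw": -1}, {"tx": 0, "ty": 0, "tz": -0.5, "ax": 0, "ay": 0, "az": -5, "claw": -1}, {"tx": 0, "ty": 0, "tz": -0.5, "ax": 0, "ay": 0, "az": -5, "claw": -1}, {"tx": 0, "ty": 0, "tz": -0.5, "ax": 0, "ay": 0, "az": -5, "claw": -1}, {"tx": 0, "ty": 0, "tz": -0.5, "ax": 0, "ay": 0, "az": -5, "claw": -1}, {"tx": 0, "ty": 0, "tz": 0, "ax": 0, "ay": 0, "az": 0, "claw": -1}]' --newtons 60

```text
time_s: 31.2
tcp_pos: [0.6104, -0.0548, 0.1522]
eef_rot: [180.0, -0.0, -38.8]
contact_force: [-3.3, -4.1, 4.2]
gripper_width: 0.0159
```

Run:
```python
from part import *
s=st();print(s['moment'].round(2))
```

```text
t 31.2 tcp [610.4 -54.8 152.2] rot [180.   -0.  -38.8] j [ 13.1  19.  -14.6   0.  -56.4  38.1] F [-3.3 -4.1  4.2] w 15.9
[-1.74  1.15 -0.24]
```

Request:
step_arm --increments '[{"tx": 0, "ty": 0, "tz": -0.5, "ax": 0, "ay": 0, "az": -5, "claw": -1}, {"tx": 0, "ty": 0, "tz": -0.5, "ax": 0, "ay": 0, "az": -5, "claw": -1}, {"tx": 0, "ty": 0, "tz": -0.5, "ax": 0, "ay": 0, "az": -5, "claw": -1}, {"tx": 0, "ty": 0, "tz": -0.5, "ax": 0, "ay": 0, "az": -5, "claw": -1}, {"tx": 0, "ty": 0, "tz": -0.5, "ax": 0, "ay": 0, "az": -5, "claw": -1}, {"tx": 0, "ty": 0, "tz": -0.5, "ax": 0, "ay": 0, "az": -5, "claw": -1}, {"tx": 0, "ty": 0, "tz": -0.5, "ax": 0, "ay": 0, "az": -3, "claw": -1}, {"tx": 0, "ty": 0, "tz": 0, "ax": 0, "ay": 0, "az": 0, "claw": -1}, {"tx": 0, "ty": 0, "tz": 0, "ax": 0, "ay": 0, "az": 0, "claw": -1}]'

```text
time_s: 32.1
tcp_pos: [0.6106, -0.0549, 0.1491]
eef_rot: [-180.0, -0.0, -71.5]
contact_force: [-3.0, -4.1, 5.6]
gripper_width: 0.016
```

Run:
```python
from lid import *
s=lidpose();s=r.get_state();print(s['moment'].round(2))
```

```text
t 32.1 tcp [610.6 -54.9 149.1] rot [-180.    -0.   -71.5] j [ 13.1  19.2 -14.8   0.  -56.    5.3] F [-3.  -4.1  5.6] w 16.0
scene 722 disc c (610.6,-55.8) r 60.9 z 128.8 off tcp (0.1,-1.0)
side 591 disc c (608.2,-52.2) r 62.4 z 128.9 off tcp (-2.4,2.6)
[-1.61  1.33  0.11]
```

Request:
step_arm --increments '[{"tx": 0, "ty": 0, "tz": -0.3, "ax": 0, "ay": 0, "az": -3, "claw": -1}, {"tx": 0, "ty": 0, "tz": -0.2, "ax": 0, "ay": 0, "az": -1, "claw": -1}, {"tx": 0, "ty": 0, "tz": 0, "ax": 0, "ay": 0, "az": 0, "claw": -1}, {"tx": 0, "ty": 0, "tz": 0, "ax": 0, "ay": 0, "az": 0, "claw": -1}]'

```text
time_s: 32.6
tcp_pos: [0.6109, -0.055, 0.149]
eef_rot: [-179.9, -0.1, -75.5]
contact_force: [-3.1, -3.8, 7.2]
gripper_width: 0.0158
```

Run:
```python
from part import *
s=st();print(s['moment'].round(2))
```

```text
t 32.6 tcp [610.9 -55.  149. ] rot [-1.799e+02 -1.000e-01 -7.550e+01] j [ 13.1  19.2 -14.8   0.1 -55.9   1.4] F [-3.1 -3.8  7.2] w 15.8
[-1.87  1.26  0.44]
```

It's home: z stopped falling at 18.9 mm below the rim, and torque is rising. I'll release it and go to the last lid.

Request:
step_arm --increments '[{"tx": 0, "ty": 0, "tz": 0, "ax": 0, "ay": 0, "az": 0, "claw": 0}, {"tx": 0, "ty": 0, "tz": 0, "ax": 0, "ay": 0, "az": 0, "claw": 0}, {"tx": 0, "ty": 0, "tz": 0, "ax": 0, "ay": 0, "az": 0, "claw": 0}, {"tx": 0, "ty": 0, "tz": 20, "ax": 0, "ay": 0, "az": 0, "claw": 0}, {"tx": 0, "ty": 0, "tz": 40, "ax": 0, "ay": 0, "az": 0, "claw": 0}, {"tx": -7, "ty": -41, "tz": 0, "ax": 0, "ay": 0, "az": 8, "claw": 0.5}, {"tx": -7, "ty": -41, "tz": 0, "ax": 0, "ay": 0, "az": 8, "claw": 0.5}, {"tx": -7, "ty": -41, "tz": 0, "ax": 0, "ay": 0, "az": 8, "claw": 0.5}, {"tx": -7, "ty": -41, "tz": 0, "ax": 0, "ay": 0, "az": 8, "claw": 0.5}, {"tx": -7, "ty": -41, "tz": 0, "ax": 0, "ay": 0, "az": 8, "claw": 0.5}, {"tx": -7, "ty": -41, "tz": 0, "ax": 0, "ay": 0, "az": 8, "claw": 0.5}, {"tx": -7, "ty": -41, "tz": 0, "ax": 0, "ay": 0, "az": 8, "claw": 0.5}]'

```text
time_s: 33.8
tcp_pos: [0.5613, -0.3429, 0.2077]
eef_rot: [-180.0, -0.0, -19.3]
contact_force: [1.2, -0.8, -0.1]
gripper_width: 0.0657
```

Request:
step_arm --increments '[{"tx": 0, "ty": 0, "tz": 0, "ax": 0, "ay": 0, "az": 8, "claw": 0.5}, {"tx": 0, "ty": 0, "tz": 0, "ax": 0, "ay": 0, "az": 8, "claw": 0.5}, {"tx": 0, "ty": 0, "tz": 0, "ax": 0, "ay": 0, "az": 8, "claw": 0.5}, {"tx": 0, "ty": 0, "tz": 0, "ax": 0, "ay": 0, "az": 8, "claw": 0.5}, {"tx": 0, "ty": 0, "tz": 0, "ax": 0, "ay": 0, "az": 1, "claw": 0.5}, {"tx": 0, "ty": 0, "tz": 0, "ax": 0, "ay": 0, "az": 0, "claw": 0.5}]'

```text
time_s: 34.4
tcp_pos: [0.5616, -0.3414, 0.2077]
eef_rot: [-180.0, -0.0, 13.1]
contact_force: [-0.3, 0.4, 0.3]
gripper_width: 0.066
```

Run:
```python
from part import *
st();comps('wrist',zlo=.045,xr=(.45,.75),yr=(-.45,-.2));comps('scene',zlo=.042,xr=(.3,.65),yr=(-.45,-.2));comps('side',zlo=.1,zhi=.2,xr=(.5,.7),yr=(-.12,.0))
```

```text
t 34.4 tcp [ 561.6 -341.4  207.7] rot [-180.    -0.    13.1] j [-14.3  20.3  -4.8  -0.  -64.9 117.5] F [-0.3  0.4  0.3] w 66.0
wrist 1568 px [276 200] top 55 c(560,-341) 80x15 yaw 13 | all c(560,-341) 80x15 yaw 13 [23 25 26]
scene 158 px [146 215] top 50 c(382,-309) 101x14 yaw 9 | all c(382,-310) 102x14 yaw 10 [16 18 20]
scene 275 px [113 271] top 57 c(562,-342) 80x17 yaw 13 | all c(562,-342) 81x17 yaw 12 [21 22 24]
side 1002 px [260 162] top 159 c(607,-54) 82x19 yaw -74 | all c(608,-53) 119x118 yaw 33 [127 141 151]
```

Request:
step_arm --increments '[{"tx": -1, "ty": 0, "tz": -45, "ax": 0, "ay": 0, "az": 0, "claw": 0}, {"tx": 0, "ty": 0, "tz": -45, "ax": 0, "ay": 0, "az": 0, "claw": 0}, {"tx": 0, "ty": 0, "tz": -40, "ax": 0, "ay": 0, "az": 0, "claw": 0}, {"tx": 0, "ty": 0, "tz": -20, "ax": 0, "ay": 0, "az": 0, "claw": 0}, {"tx": 0, "ty": 0, "tz": -12, "ax": 0, "ay": 0, "az": 0, "claw": 0}, {"tx": 0, "ty": 0, "tz": 0, "ax": 0, "ay": 0, "az": 0, "claw": -1}, {"tx": 0, "ty": 0, "tz": 0, "ax": 0, "ay": 0, "az": 0, "claw": -1}, {"tx": 0, "ty": 0, "tz": 0, "ax": 0, "ay": 0, "az": 0, "claw": -1}, {"tx": 0, "ty": 0, "tz": 0, "ax": 0, "ay": 0, "az": 0, "claw": -1}, {"tx": 0, "ty": 0, "tz": 0, "ax": 0, "ay": 0, "az": 0, "claw": -1}, {"tx": 0, "ty": 0, "tz": 0, "ax": 0, "ay": 0, "az": 0, "claw": -1}]'

```text
time_s: 35.65
tcp_pos: [0.5609, -0.3417, 0.0466]
eef_rot: [180.0, -0.1, 13.3]
contact_force: [-1.2, 2.7, 5.4]
gripper_width: 0.0158
```

Request:
step_arm --increments '[{"tx": 0, "ty": 0, "tz": 30, "ax": 0, "ay": 0, "az": 0, "claw": -1}, {"tx": 0, "ty": 0, "tz": 45, "ax": 0, "ay": 0, "az": 0, "claw": -1}, {"tx": 0, "ty": 0, "tz": 45, "ax": 0, "ay": 0, "az": 0, "claw": -1}, {"tx": 0, "ty": 0, "tz": 45, "ax": 0, "ay": 0, "az": 0, "claw": -1}, {"tx": 0, "ty": 20, "tz": 30, "ax": 0, "ay": 0, "az": 0, "claw": -1}, {"tx": 7, "ty": 44, "tz": 0, "ax": 0, "ay": 0, "az": -4, "claw": -1}, {"tx": 7, "ty": 44, "tz": 0, "ax": 0, "ay": 0, "az": -4, "claw": -1}, {"tx": 7, "ty": 44, "tz": 0, "ax": 0, "ay": 0, "az": -4, "claw": -1}, {"tx": 7, "ty": 44, "tz": 0, "ax": 0, "ay": 0, "az": -4, "claw": -1}, {"tx": 7, "ty": 44, "tz": 0, "ax": 0, "ay": 0, "az": -4, "claw": -1}, {"tx": 7, "ty": 44, "tz": 0, "ax": 0, "ay": 0, "az": -2, "claw": -1}, {"tx": 7, "ty": 44, "tz": 0, "ax": 0, "ay": 0, "az": 0, "claw": -1}]'

```text
time_s: 36.85
tcp_pos: [0.6091, -0.0117, 0.2406]
eef_rot: [-180.0, 0.0, -8.8]
contact_force: [1.4, 0.1, -2.1]
gripper_width: 0.0156
```

Request:
step_arm --increments '[{"tx": 8, "ty": 44, "tz": 0, "ax": 0, "ay": 0, "az": 0, "claw": -1}, {"tx": 8, "ty": 44, "tz": 0, "ax": 0, "ay": 0, "az": 0, "claw": -1}, {"tx": 7, "ty": 38, "tz": 0, "ax": 0, "ay": 0, "az": 0, "claw": -1}, {"tx": 0, "ty": 0, "tz": -30, "ax": 0, "ay": 0, "az": 0, "claw": -1}, {"tx": 0, "ty": 0, "tz": -25, "ax": 0, "ay": 0, "az": 0, "claw": -1}, {"tx": 0, "ty": 0, "tz": 0, "ax": 0, "ay": 0, "az": 0, "claw": -1}, {"tx": 0, "ty": 0, "tz": 0, "ax": 0, "ay": 0, "az": 0, "claw": -1}]'

```text
time_s: 37.55
tcp_pos: [0.6324, 0.1122, 0.1859]
eef_rot: [179.9, 0.0, -8.7]
contact_force: [0.4, -0.0, -0.6]
gripper_width: 0.0155
```

```bash
python3 lid.py
```

```text
t 37.55 tcp [632.4 112.2 185.9] rot [179.9   0.   -8.7] j [ 27.4  19.9  -8.3   0.  -61.8  53.8] F [ 0.4 -0.  -0.6] w 15.5
scene 1591 disc c (631.3,112.0) r 60.7 z 164.2 off tcp (-1.1,-0.2)
side 715 disc c (628.4,112.8) r 62.2 z 165.1 off tcp (-4.0,0.6)
```

Request:
step_arm --increments '[{"tx": 2.5, "ty": 0.5, "tz": -10, "ax": 0, "ay": 0, "az": 0, "claw": -1}, {"tx": 0, "ty": 0, "tz": -6, "ax": 0, "ay": 0, "az": 0, "claw": -1}, {"tx": 0, "ty": 0, "tz": -2, "ax": 0, "ay": 0, "az": 0, "claw": -1}, {"tx": 0, "ty": 0, "tz": -2, "ax": 0, "ay": 0, "az": 0, "claw": -1}, {"tx": 0, "ty": 0, "tz": -2, "ax": 0, "ay": 0, "az": 0, "claw": -1}, {"tx": 0, "ty": 0, "tz": -1, "ax": 0, "ay": 0, "az": 0, "claw": -1}, {"tx": 0, "ty": 0, "tz": 0, "ax": 0, "ay": 0, "az": 0, "claw": -1}, {"tx": 0, "ty": 0, "tz": 0, "ax": 0, "ay": 0, "az": 0, "claw": -1}]'

```text
time_s: 38.45
tcp_pos: [0.635, 0.113, 0.163]
eef_rot: [-180.0, -0.0, -8.7]
contact_force: [-0.4, -1.2, -1.6]
gripper_width: 0.0154
```

Free at 163 mm. I'll carry on down.

Request:
step_arm --increments '[{"tx": 0, "ty": 0, "tz": -2, "ax": 0, "ay": 0, "az": 0, "claw": -1}, {"tx": 0, "ty": 0, "tz": -2, "ax": 0, "ay": 0, "az": 0, "claw": -1}, {"tx": 0, "ty": 0, "tz": -2, "ax": 0, "ay": 0, "az": 0, "claw": -1}, {"tx": 0, "ty": 0, "tz": 0, "ax": 0, "ay": 0, "az": 0, "claw": -1}, {"tx": 0, "ty": 0, "tz": 0, "ax": 0, "ay": 0, "az": 0, "claw": -1}]'

```text
time_s: 38.95
tcp_pos: [0.6349, 0.1129, 0.1568]
eef_rot: [180.0, 0.0, -8.7]
contact_force: [0.6, 0.8, -1.1]
gripper_width: 0.0153
```

Request:
step_arm --increments '[{"tx": 0, "ty": 0, "tz": -0.8, "ax": 0, "ay": 0, "az": -5, "claw": -1}, {"tx": 0, "ty": 0, "tz": -0.5, "ax": 0, "ay": 0, "az": -5, "claw": -1}, {"tx": 0, "ty": 0, "tz": -0.5, "ax": 0, "ay": 0, "az": -5, "claw": -1}, {"tx": 0, "ty": 0, "tz": -0.5, "ax": 0, "ay": 0, "az": -5, "claw": -1}, {"tx": 0, "ty": 0, "tz": -0.5, "ax": 0, "ay": 0, "az": -5, "claw": -1}, {"tx": 0, "ty": 0, "tz": -0.5, "ax": 0, "ay": 0, "az": -5, "claw": -1}, {"tx": 0, "ty": 0, "tz": 0, "ax": 0, "ay": 0, "az": 0, "claw": -1}]'

```text
time_s: 39.65
tcp_pos: [0.6351, 0.1128, 0.1538]
eef_rot: [-180.0, -0.0, -38.8]
contact_force: [-0.7, -0.7, 0.7]
gripper_width: 0.0155
```

Request:
step_arm --increments '[{"tx": 0, "ty": 0, "tz": -0.5, "ax": 0, "ay": 0, "az": -5, "claw": -1}, {"tx": 0, "ty": 0, "tz": -0.5, "ax": 0, "ay": 0, "az": -5, "claw": -1}, {"tx": 0, "ty": 0, "tz": -0.5, "ax": 0, "ay": 0, "az": -5, "claw": -1}, {"tx": 0, "ty": 0, "tz": -0.5, "ax": 0, "ay": 0, "az": -5, "claw": -1}, {"tx": 0, "ty": 0, "tz": -0.5, "ax": 0, "ay": 0, "az": -5, "claw": -1}, {"tx": 0, "ty": 0, "tz": -0.5, "ax": 0, "ay": 0, "az": -5, "claw": -1}, {"tx": 0, "ty": 0, "tz": -0.5, "ax": 0, "ay": 0, "az": -3, "claw": -1}, {"tx": 0, "ty": 0, "tz": -0.5, "ax": 0, "ay": 0, "az": -3, "claw": -1}, {"tx": 0, "ty": 0, "tz": 0, "ax": 0, "ay": 0, "az": 0, "claw": -1}, {"tx": 0, "ty": 0, "tz": 0, "ax": 0, "ay": 0, "az": 0, "claw": -1}]'

```text
time_s: 40.65
tcp_pos: [0.6357, 0.113, 0.1506]
eef_rot: [-179.9, -0.0, -74.5]
contact_force: [0.3, -1.0, 6.1]
gripper_width: 0.0161
```

Run:
```python
from lid import *
lidpose();print(r.get_state()['moment'].round(2))
```

```text
t 40.65 tcp [635.7 113.  150.6] rot [-179.9   -0.   -74.5] j [ 27.4  21.8 -10.4   0.  -57.6 -11.9] F [ 0.3 -1.   6.1] w 16.1
scene 889 disc c (637.1,111.4) r 60.4 z 128.8 off tcp (1.4,-1.6)
side 688 disc c (633.4,112.0) r 62.6 z 128.7 off tcp (-2.3,-1.1)
[-0.15  0.2  -0.1 ]
```

Both lids are home: this one is 19 mm below the rim, with the disc tops alike at 128.8 mm. Now the straightedge.

Request:
step_arm --increments '[{"tx": 0, "ty": 0, "tz": 0, "ax": 0, "ay": 0, "az": 0, "claw": 0}, {"tx": 0, "ty": 0, "tz": 0, "ax": 0, "ay": 0, "az": 0, "claw": 0}, {"tx": 0, "ty": 0, "tz": 0, "ax": 0, "ay": 0, "az": 0, "claw": 0}, {"tx": 0, "ty": 0, "tz": 20, "ax": 0, "ay": 0, "az": 0, "claw": 0}, {"tx": 0, "ty": 0, "tz": 45, "ax": 0, "ay": 0, "az": 0, "claw": 0}, {"tx": -30, "ty": -30, "tz": 5, "ax": 0, "ay": 0, "az": 8, "claw": 0}, {"tx": -30, "ty": -38, "tz": 0, "ax": 0, "ay": 0, "az": 8, "claw": 0}, {"tx": -30, "ty": -38, "tz": 0, "ax": 0, "ay": 0, "az": 8, "claw": 0}, {"tx": -30, "ty": -38, "tz": 0, "ax": 0, "ay": 0, "az": 8, "claw": 0}, {"tx": -30, "ty": -38, "tz": 0, "ax": 0, "ay": 0, "az": 8, "claw": 0}, {"tx": -30, "ty": -38, "tz": 0, "ax": 0, "ay": 0, "az": 8, "claw": 0}, {"tx": -25, "ty": -40, "tz": 0, "ax": 0, "ay": 0, "az": 8, "claw": 0}]'

```text
time_s: 41.95
tcp_pos: [0.4286, -0.1472, 0.2196]
eef_rot: [-180.0, -0.0, -18.5]
contact_force: [0.3, -1.0, 0.5]
gripper_width: 0.0439
```

Request:
step_arm --increments '[{"tx": -20, "ty": -42, "tz": 0, "ax": 0, "ay": 0, "az": 8, "claw": 0}, {"tx": -15, "ty": -42, "tz": 0, "ax": 0, "ay": 0, "az": 8, "claw": 0}, {"tx": -13, "ty": -42, "tz": 0, "ax": 0, "ay": 0, "az": 8, "claw": 0}, {"tx": 0, "ty": -37, "tz": 0, "ax": 0, "ay": 0, "az": 4, "claw": 0}, {"tx": 0, "ty": 0, "tz": 0, "ax": 0, "ay": 0, "az": 0, "claw": 0}]'

```text
time_s: 42.45
tcp_pos: [0.3867, -0.3012, 0.2192]
eef_rot: [180.0, 0.0, 6.9]
contact_force: [-1.0, 0.2, -0.3]
gripper_width: 0.0441
```

Run:
```python
from part import *
st();comps('wrist',zlo=.03,xr=(.25,.55),yr=(-.45,-.2));comps('scene',zlo=.10,zhi=.2,xr=(.52,.75),yr=(-.15,.2))
```

```text
t 42.45 tcp [ 386.7 -301.2  219.2] rot [180.    0.    6.9] j [-14.9   4.1 -24.3   0.  -61.6 111.8] F [-1.   0.2 -0.3] w 44.1
wrist 1528 px [285 198] top 48 c(382,-309) 99x14 yaw 9 | all c(382,-309) 99x14 yaw 9 [24 25 27]
scene 2663 px [237 270] top 159 c(611,-56) 80x17 yaw -74 | all c(610,-56) 119x118 yaw -30 [81 86 92]
scene 2798 px [323 279] top 159 c(634,113) 79x19 yaw -75 | all c(635,113) 118x118 yaw 90 [80 85 91]
```

Request:
step_arm --increments '[{"tx": -4.5, "ty": -8, "tz": -45, "ax": 0, "ay": 0, "az": 2.3, "claw": 0}, {"tx": 0, "ty": 0, "tz": -45, "ax": 0, "ay": 0, "az": 0, "claw": 0}, {"tx": 0, "ty": 0, "tz": -45, "ax": 0, "ay": 0, "az": 0, "claw": 0}, {"tx": 0, "ty": 0, "tz": -30, "ax": 0, "ay": 0, "az": 0, "claw": 0}, {"tx": 0, "ty": 0, "tz": -20, "ax": 0, "ay": 0, "az": 0, "claw": 0}, {"tx": 0, "ty": 0, "tz": 0, "ax": 0, "ay": 0, "az": 0, "claw": -1}, {"tx": 0, "ty": 0, "tz": 0, "ax": 0, "ay": 0, "az": 0, "claw": -1}, {"tx": 0, "ty": 0, "tz": 0, "ax": 0, "ay": 0, "az": 0, "claw": -1}, {"tx": 0, "ty": 0, "tz": 0, "ax": 0, "ay": 0, "az": 0, "claw": -1}, {"tx": 0, "ty": 0, "tz": 0, "ax": 0, "ay": 0, "az": 0, "claw": -1}, {"tx": 0, "ty": 0, "tz": 0, "ax": 0, "ay": 0, "az": 0, "claw": -1}]'

```text
time_s: 43.65
tcp_pos: [0.384, -0.3065, 0.036]
eef_rot: [179.9, -0.2, 9.3]
contact_force: [1.0, 0.9, 8.9]
gripper_width: 0.0137
```

Request:
step_arm --increments '[{"tx": 0, "ty": 0, "tz": 15, "ax": 0, "ay": 0, "az": 0, "claw": -1}, {"tx": 0, "ty": 0, "tz": 35, "ax": 0, "ay": 0, "az": 0, "claw": -1}, {"tx": 0, "ty": 25, "tz": 25, "ax": 0, "ay": 0, "az": 8, "claw": -1}, {"tx": 10, "ty": 40, "tz": 0, "ax": 0, "ay": 0, "az": 8, "claw": -1}, {"tx": 10, "ty": 40, "tz": 0, "ax": 0, "ay": 0, "az": 8, "claw": -1}, {"tx": 10, "ty": 40, "tz": 0, "ax": 0, "ay": 0, "az": 8, "claw": -1}, {"tx": 10, "ty": 40, "tz": 0, "ax": 0, "ay": 0, "az": 8, "claw": -1}, {"tx": 10, "ty": 40, "tz": 0, "ax": 0, "ay": 0, "az": 8, "claw": -1}, {"tx": 10, "ty": 40, "tz": 0, "ax": 0, "ay": 0, "az": 8, "claw": -1}, {"tx": 10, "ty": 40, "tz": 0, "ax": 0, "ay": 0, "az": 8, "claw": -1}, {"tx": 10, "ty": 40, "tz": 0, "ax": 0, "ay": 0, "az": 8, "claw": -1}, {"tx": 16, "ty": 14, "tz": 0, "ax": 0, "ay": 0, "az": 0, "claw": -1}]'

```text
time_s: 44.85
tcp_pos: [0.4786, 0.0558, 0.1099]
eef_rot: [180.0, -0.1, 81.7]
contact_force: [0.2, -0.1, -2.1]
gripper_width: 0.0138
```

Request:
step_arm --increments '[{"tx": 0, "ty": 0, "tz": -30, "ax": 0, "ay": 0, "az": 0, "claw": -1}, {"tx": 0, "ty": 0, "tz": -25, "ax": 0, "ay": 0, "az": 0, "claw": -1}, {"tx": 0, "ty": 0, "tz": 0, "ax": 0, "ay": 0, "az": 0, "claw": -1}, {"tx": 0, "ty": 0, "tz": 0, "ax": 0, "ay": 0, "az": 0, "claw": -1}]'

```text
time_s: 45.25
tcp_pos: [0.4785, 0.0526, 0.0548]
eef_rot: [-179.9, 0.1, 81.3]
contact_force: [-0.2, 0.3, -2.9]
gripper_width: 0.0136
```

Request:
step_arm --increments '[{"tx": 0, "ty": 0, "tz": -12, "ax": 0, "ay": 0, "az": 0, "claw": -1}, {"tx": 0, "ty": 0, "tz": -4, "ax": 0, "ay": 0, "az": 0, "claw": -1}, {"tx": 0, "ty": 0, "tz": -2.5, "ax": 0, "ay": 0, "az": 0, "claw": -1}, {"tx": 0, "ty": 0, "tz": 0, "ax": 0, "ay": 0, "az": 0, "claw": -1}]'

```text
time_s: 45.65
tcp_pos: [0.4791, 0.0529, 0.0366]
eef_rot: [180.0, -0.0, 81.2]
contact_force: [0.4, -0.0, -2.2]
gripper_width: 0.0135
```

Request:
step_arm --increments '[{"tx": 0, "ty": 0, "tz": 0, "ax": 0, "ay": 0, "az": 0, "claw": 0}, {"tx": 0, "ty": 0, "tz": 0, "ax": 0, "ay": 0, "az": 0, "claw": 0}, {"tx": 0, "ty": 0, "tz": 0, "ax": 0, "ay": 0, "az": 0, "claw": 0}, {"tx": 0, "ty": 0, "tz": 0, "ax": 0, "ay": 0, "az": 0, "claw": 0}, {"tx": 0, "ty": 0, "tz": 30, "ax": 0, "ay": 0, "az": 0, "claw": 0}, {"tx": 0, "ty": 0, "tz": 40, "ax": 0, "ay": 0, "az": 0, "claw": 0}, {"tx": -15, "ty": 0, "tz": 0, "ax": 0, "ay": 0, "az": -8, "claw": 0}, {"tx": -15, "ty": 0, "tz": 0, "ax": 0, "ay": 0, "az": -8, "claw": 0}, {"tx": -15, "ty": 0, "tz": 0, "ax": 0, "ay": 0, "az": -8, "claw": 0}, {"tx": 0, "ty": 0, "tz": 0, "ax": 0, "ay": 0, "az": -8, "claw": 0}, {"tx": 0, "ty": 0, "tz": 0, "ax": 0, "ay": 0, "az": -8, "claw": 0}, {"tx": 0, "ty": 0, "tz": 0, "ax": 0, "ay": 0, "az": -8, "claw": 0}]'

```text
time_s: 46.85
tcp_pos: [0.4338, 0.053, 0.1063]
eef_rot: [180.0, -0.0, 32.9]
contact_force: [0.5, -0.4, 0.3]
gripper_width: 0.0438
```

Request:
step_arm --increments '[{"tx": 0, "ty": 0, "tz": 0, "ax": 0, "ay": 0, "az": -8, "claw": 0}, {"tx": 0, "ty": 0, "tz": 0, "ax": 0, "ay": 0, "az": -8, "claw": 0}, {"tx": 0, "ty": 0, "tz": 0, "ax": 0, "ay": 0, "az": -8, "claw": 0}, {"tx": 0, "ty": 0, "tz": 0, "ax": 0, "ay": 0, "az": -8, "claw": 0}, {"tx": 0, "ty": 0, "tz": 0, "ax": 0, "ay": 0, "az": -8, "claw": 0}, {"tx": 0, "ty": 0, "tz": 0, "ax": 0, "ay": 0, "az": -2, "claw": 0}, {"tx": 0, "ty": 0, "tz": 0, "ax": 0, "ay": 0, "az": 0, "claw": 0}]'

```text
time_s: 47.55
tcp_pos: [0.4338, 0.0529, 0.1061]
eef_rot: [-180.0, -0.0, -8.8]
contact_force: [-0.2, 0.0, 0.4]
gripper_width: 0.0436
```

Run:
```python
from part import *
s=st()
for n in('scene','side','wrist'): comps(n,zlo=.035,zhi=.055,xr=(.40,.55),yr=(-.1,.2),mina=20)
c=load('side');cv2.imwrite('pics/8.png',cv2.resize(c['image'][130:290,140:340],(800,640))[:600])
```

```text
t 47.55 tcp [433.8  52.9 106.1] rot [-180.    -0.    -8.8] j [ 33.    6.5 -39.1   0.  -44.4  48.3] F [-0.2  0.   0.4] w 43.6
scene 317 px [290 243] top 49 c(478,49) 99x16 yaw 82 | all c(479,48) 100x17 yaw 82 [30 34 36]
side 42 px [281 215] top 50 c(469,12) 20x12 yaw -70 | all c(467,14) 26x14 yaw -70 [25 31 35]
side 113 px [262 224] top 49 c(481,75) 51x16 yaw 83 | all c(481,72) 57x16 yaw 82 [18 21 26]
wrist 85 px [433   5] top 54 c(550,-47) 6x1 yaw -90 | all c(550,-48) 8x1 yaw -90 [71 77 81]
wrist 4179 px [270 165] top 47 c(479,50) 100x14 yaw 81 | all c(479,50) 100x14 yaw 81 [21 22 23]
```

View pics/8.png

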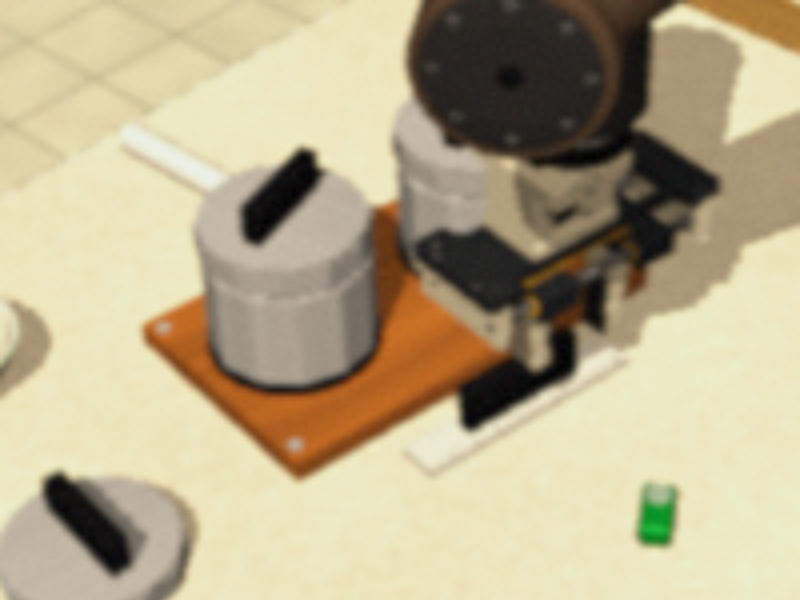

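The straightedge lies parallel, about 24 mm in front of the board. I'll lower the spread fingertips behind it and push it against the edge.

Request:
step_arm --increments '[{"tx": 0, "ty": 0, "tz": -40, "ax": 0, "ay": 0, "az": 0.4, "claw": 0}, {"tx": 0, "ty": 0, "tz": -30, "ax": 0, "ay": 0, "az": 0, "claw": 0}, {"tx": 0, "ty": 0, "tz": -13, "ax": 0, "ay": 0, "az": 0, "claw": 0}, {"tx": 7.9, "ty": -1.2, "tz": 0, "ax": 0, "ay": 0, "az": 0, "claw": 0}, {"tx": 5.9, "ty": -0.9, "tz": 0, "ax": 0, "ay": 0, "az": 0, "claw": 0}, {"tx": 4, "ty": -0.6, "tz": 0, "ax": 0, "ay": 0, "az": 0, "claw": 0}, {"tx": 4, "ty": -0.6, "tz": 0, "ax": 0, "ay": 0, "az": 0, "claw": 0}, {"tx": 4, "ty": -0.6, "tz": 0, "ax": 0, "ay": 0, "az": 0, "claw": 0}, {"tx": 4, "ty": -0.6, "tz": 0, "ax": 0, "ay": 0, "az": 0, "claw": 0}, {"tx": 4, "ty": -0.6, "tz": 0, "ax": 0, "ay": 0, "az": 0, "claw": 0}, {"tx": 0, "ty": 0, "tz": 0, "ax": 0, "ay": 0, "az": 0, "claw": 0}]'

```text
time_s: 48.8
tcp_pos: [0.4679, 0.0476, 0.0234]
eef_rot: [-180.0, -0.0, -8.3]
contact_force: [-2.3, -0.9, 3.0]
gripper_width: 0.0437
```

Run:
```python
from part import *
s=st()
comps('scene',zlo=.035,zhi=.055,xr=(.40,.55),yr=(-.1,.2),mina=20)
```

```text
t 48.8 tcp [467.9  47.6  23.4] rot [-180.    -0.    -8.3] j [ 29.9  17.4 -40.    0.  -32.6  51.8] F [-2.3 -0.9  3. ] w 43.7
scene 376 px [288 247] top 49 c(484,48) 98x37 yaw 80 | all c(484,48) 98x39 yaw 79 [30 34 36]
```

Request:
step_arm --increments '[{"tx": 2, "ty": -0.3, "tz": 0, "ax": 0, "ay": 0, "az": 0, "claw": 0}, {"tx": 2, "ty": -0.3, "tz": 0, "ax": 0, "ay": 0, "az": 0, "claw": 0}, {"tx": 2, "ty": -0.3, "tz": 0, "ax": 0, "ay": 0, "az": 0, "claw": 0}, {"tx": 1, "ty": -0.1, "tz": 0, "ax": 0, "ay": 0, "az": 0, "claw": 0}, {"tx": 0, "ty": 0, "tz": 0, "ax": 0, "ay": 0, "az": 0, "claw": 0}, {"tx": 0, "ty": 0, "tz": 0, "ax": 0, "ay": 0, "az": 0, "claw": 0}]'

```text
time_s: 49.45
tcp_pos: [0.4743, 0.0466, 0.0232]
eef_rot: [180.0, 0.0, -8.3]
contact_force: [-4.4, 0.0, 6.3]
gripper_width: 0.0441
```

Request:
step_arm --increments '[{"tx": 1, "ty": -0.15, "tz": 0, "ax": 0, "ay": 0, "az": 0, "claw": 0}, {"tx": 1, "ty": -0.15, "tz": 0, "ax": 0, "ay": 0, "az": 0, "claw": 0}, {"tx": 1, "ty": -0.15, "tz": 0, "ax": 0, "ay": 0, "az": 0, "claw": 0}, {"tx": 0, "ty": 0, "tz": 0, "ax": 0, "ay": 0, "az": 0, "claw": 0}, {"tx": 0, "ty": 0, "tz": 0, "ax": 0, "ay": 0, "az": 0, "claw": 0}]'

```text
time_s: 49.95
tcp_pos: [0.4755, 0.0463, 0.023]
eef_rot: [180.0, 0.2, -8.4]
contact_force: [-13.6, 7.5, 13.8]
gripper_width: 0.0435
```

It's against the board at 14 N. I'll back off and check.

Request:
step_arm --increments '[{"tx": -8, "ty": 1.2, "tz": 0, "ax": 0, "ay": 0, "az": 0, "claw": 0}, {"tx": -20, "ty": 3, "tz": 0, "ax": 0, "ay": 0, "az": 0, "claw": 0}, {"tx": 0, "ty": 0, "tz": 45, "ax": 0, "ay": 0, "az": 0, "claw": 0}, {"tx": -20, "ty": 0, "tz": 45, "ax": 0, "ay": 0, "az": 0, "claw": 0}, {"tx": -10, "ty": 0, "tz": 45, "ax": 0, "ay": 0, "az": 0, "claw": 0}, {"tx": 0, "ty": 0, "tz": 0, "ax": 0, "ay": 0, "az": 0, "claw": 0}]'

```text
time_s: 50.55
tcp_pos: [0.4222, 0.0521, 0.164]
eef_rot: [-179.6, -0.6, -8.2]
contact_force: [0.1, 0.6, -0.2]
gripper_width: 0.0439
```

Run:
```python
from part import *
s=st()
for n in('wrist','scene','side'): comps(n,zlo=.035,zhi=.055,xr=(.40,.55),yr=(-.1,.2),mina=20)
c=load('wrist')
# orthophoto z=8mm, rack frame, 0.5mm/px: rows = rack x up, cols = -rack y
K=np.array([[c['fx'],0,c['cx']],[0,c['fy'],c['cy']],[0,0,1]],float)
yy,xx=np.mgrid[0:160,0:440]
a=np.radians(-8.4);u=np.array([np.cos(a),np.sin(a)]);v=np.array([-u[1],u[0]])
rx=-.16+(160-yy)*.0005; ry=-(xx-220)*.0005
W=np.stack([.6225+rx*u[0]+ry*v[0],.0288+rx*u[1]+ry*v[1],np.full(rx.shape,.008)],-1).reshape(-1,3)
p=cv2.projectPoints(W,cv2.Rodrigues(np.array(c['R']))[0],np.array(c['t']),K,np.array(c['distortion'],float))[0].reshape(160,440,2).astype(np.float32)
o=cv2.resize(cv2.remap(c['image'],p[...,0],p[...,1],cv2.INTER_CUBIC),(800,291),interpolation=cv2.INTER_CUBIC)
b=cv2.resize(load('side')['image'][130:290,140:380],(435,290))
cv2.imwrite('pics/9.png',np.vstack([np.clip(o*1.5,0,255).astype(np.uint8),np.pad(b,((0,0),(0,365),(0,0)))]))
```

```text
t 50.55 tcp [422.2  52.1 164. ] rot [-179.6   -0.6   -8.2] j [ 33.9   0.3 -36.4   0.1 -52.5  47.8] F [ 0.1  0.6 -0.2] w 43.9
wrist 23 px [392  18] top 46 c(550,-46) 3x1 yaw 87 | all c(550,-47) 5x1 yaw 90 [42 46 49]
wrist 2773 px [271 107] top 47 c(502,46) 100x14 yaw 82 | all c(502,46) 100x14 yaw 82 [26 27 29]
scene 324 px [287 250] top 49 c(502,45) 99x17 yaw 81 | all c(502,45) 99x17 yaw 81 [31 35 37]
side 195 px [264 216] top 49 c(499,45) 99x19 yaw 81 | all c(499,45) 101x19 yaw 81 [16 20 27]
```

View pics/9.png

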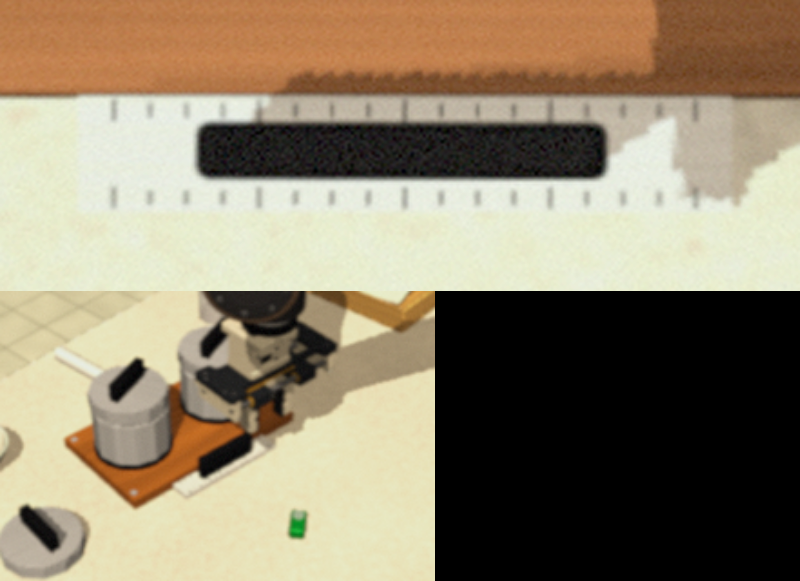

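The ortho crop shows the straightedge's edge along the board's front edge at row 95, from column 80 to 732, with no gap. I'll do a last check that everything is still in place, then hand in.

Run:
```python
from part import *
comps('scene',zlo=.012,zhi=.2,xr=(.3,.75),yr=(-.45,.5));r.close_job();st()
```

```text
scene 142 px [276 186] top 189 c(422,21) 19x12 yaw -57 | all c(423,20) 23x13 yaw -63 [55 64 70]
scene 110 px [303 190] top 184 c(434,80) 18x4 yaw 81 | all c(426,80) 23x17 yaw 3 [62 72 79]
scene 135 px [299 207] top 25 c(335,75) 41x22 yaw -54 | all c(335,75) 46x24 yaw -56 [66 96 69]
scene 13271 px [281 294] top 152 c(624,28) 246x44 yaw 82 | all c(599,31) 322x216 yaw 82 [57 68 83]
scene 498 px [455 252] top 23 c(493,439) 93x35 yaw -86 | all c(492,439) 93x38 yaw -87 [ 62  83 126]
scene 2060 px [422 286] top 54 c(585,339) 81x17 yaw -7 | all c(587,339) 117x117 yaw -20 [83 88 94]
scene 219 px [422 349] top 46 c(744,298) 63x12 yaw -90 | all c(744,298) 63x12 yaw -90 [ 98 112 119]
the job is handed in; nothing more can be done
the job is handed in; nothing more can be done
```

The job is done and handed in at about 50 s of the 210 s allowed.

- **Packing:** the carton went into the -y canister, and the light and chrome clamp into the +y canister. There was no spoke wrench in the scene.
- **Lids:** the lid first found at (587, 342) mm stopped 3 mm below the rim on both canisters, so it's back on the shelf. The lid from (378, 306) screwed home on the -y canister. The lid from (561, -341) screwed home on the +y canister. Each was turned about 66°, ending about 19 mm below the rim, with disc tops level at 129 mm.
- **Straightedge:** I set it down parallel to the board and pushed it against the edge at about 14 N. Its measured centre, (502, 46) mm, agrees with the flush position, and the close-up shows no gap.

In the last scene check the multitool was still at (493, 439), the spare lid on the shelf and the small green look-alike where it was. None of the checks failed. The side camera read the lid centres 1 to 6 mm off the other readings; I went mainly by the scene camera and contact force.

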